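# Locate a cast bracket on its fixture and clamp it

## Robot

A 6-joint arm with a two-finger parallel gripper is mounted at the origin on the work surface. World frame = base frame: x ahead of the robot, y to its left, z up, the work surface at z = 0. Lengths are in m, angles in rad, forces in N, time in s.
With the tool pointing down it reaches from about 0.3 to 0.75 m from the base axis. Payload 8.5 kg.
Tool frame: the origin (TCP) lies at the very end of the fingers, on their centre line; the grasp point (between the pads) lies 19 mm behind it; z points along the fingers, x is the direction in which the jaws open and shut, and the axes are right-handed (so a half turn about z gives the same grasp; the last joint's range is limited). The gripper opens to 85 mm and grips with 20 to 120 N. Pads are 22 mm wide; open, the fingers measure 114 mm over their backs; the gripper's body (76 mm by 85 mm) begins 54 mm behind the grasp point. The pads swing forward as they close: fully open they stand 13 mm farther back than shut.
Start: joints at [-1.545, 0.381, 1.297, -0, 1.464, -0.215], TCP at [0.131, -0.534, 0.231] pointing down, gripper open.
Joint ranges: [-3.11, 3.11], [-0.89, 2.33], [0.22, 2.48], [-1.42, 4.56], [0.17, 2.85], [-2.88, 2.88]. Speed limits (rad/s): [2.39, 2.39, 3.14, 3.14, 3.14, 3.14].

## Interface

Orientations are given as [roll, pitch, yaw] about the fixed x, y, z axes, in that order (R = Rz(yaw) Ry(pitch) Rx(roll)).
In Python, from workcell import telemetry, cams, order gives the robot as it stands.
- The arm moves only by the tool carry_out, never from a script. Its argument "rows" is one flat list of numbers, 7 for each row, row after row: the shift along the world's x, y, z in mm, then the turn, a rotation vector about the world's x, y, z in rad, then the finger opening in mm, from 0 to 85.4. A call has exactly 10 rows; each row shifts and turns the pose as measured when the row begins; what a row does not reach is not made up. A row lasts 1/8 s, in which the tool goes at most 62.5 mm and 10.7 degrees, less where a joint would pass 70% of its speed; a pose out of reach is approached as far as the arm can. A call is refused whole if a number of a shift passes 62.5 or a number of a turn 0.188, either way. A call with a gripper value outside its range is refused whole. The fingers move at their own pace and stop on an object; "force" is the grip in N (left out, the last holds). Time passes only in rows, so rows that do not move let the fingers close, or fill a call up. It gives the time, the measured TCP pose, the force and the opening at its end, in the units of the state.
- telemetry.read_state(): the state, without advancing time (a new reading comes with each control period).
- cams.camera(name): name is "scene" or "side" or "wrist"; returns the picture (400x640x3 uint8, red, green, blue); there is no depth.
- cams.calibration(name): a dict with "camera_matrix" (3x3 intrinsics, pixels), "world_from_camera" (4x4, takes a point from camera to world coordinates). Camera axes: x right, y down, z forward; pixel columns grow to the right and rows downward; lengths in m; the calibration is good to about 2 mm. A picture is of the moment at which its call begins: read the wrist's pose just before it. calibration takes no time and is no camera call; for the wrist camera it gives the pose at the moment of the call.
- order.job_done(): hands the job in, once; it reports no verdict.
The state is a dict: "time_s": time; "joints": joint angles; "dq": joint speeds; "joint_torque": joint torques, N m; "tool_pos": TCP position; "tool_rot": TCP orientation; "contact_force": force on the tool from outside, world axes, zero at the start; "wrist_torque": the same for the moment, N m; "finger_gap": finger opening in m.
Only numpy, scipy, OpenCV 4.12 (cv2) and the standard library are available. Lean on these libraries where they do the work, as an engineer would, in place of code of your own. Each camera call takes 0.05 s, during which the arm holds its last target.

## Task

Load the cream cast bracket flat on the dark fixture plate, the wide ledge of its foot towards the two dowels, and slide it fully home so that its long edge bears on both dowels and its left end bears on the end stop. Then swing the yellow clamp by its red knob fully round over the bracket's foot, keeping the bracket home, and let go. Leave the gear, oil bottle and screwdriver where they are.

Things in the scene. Friction and masses are not known exactly. Their poses are not given: they have to be found in the camera images.
- fixture: Fixed dark steel fixture plate, 240 x 240 x 20 mm, top 20 mm above the bench; origin at the centre of its underside; x away from the robot, y to the left, turned by a small yaw. It carries two dowels at the far side, an end stop at the left and a clamp. A seated bracket has its foot's centre at fixture (x, y) = (-20, 0) mm, axes parallel.
- dowel_left (a point): Top centre of the left dowel: upright, bright steel, diameter 14 mm, 14 mm tall above the fixture plate, at fixture (29, 42) mm; its face towards the robot lies at fixture x = 22 mm. Fixture axes.
- dowel_right (a point): Top centre of the right dowel, the same as the left one, at fixture (29, -42) mm.
- end_stop (a point): Centre of the face of the end stop's steel nose (round, 12 mm, facing -y), at fixture (-20, 62) mm, 8 mm above the fixture plate. Behind it a blue block, fixture x -38 to -2, y 70 to 96 mm, 30 mm tall. Fixture axes.
- bracket_web (a point): Centre of the loose bracket's upright cream web, where to grip: 18 (x) x 80 (y) x 44 mm high, on an aluminium foot 84 (x) x 124 (y) x 16 mm; about 0.5 kg. The point is 38 mm above the foot's underside and 14 mm to -x of the foot's centre: ledges 19 mm wide at -x and 47 mm at +x (wide ledge, two dark bolt holes). Bracket axes, as the fixture's when seated.
- edge_left (a point): Point on the bracket foot's long edge at the wide ledge (+x face), 42 mm to the left (+y) of its middle, 8 mm above the underside; meets the left dowel when seated. Bracket axes.
- edge_right (a point): The same on the right: 42 mm to -y of the middle of that edge; meets the right dowel when seated.
- left_end (a point): Middle of the foot's left (+y) end face, 8 mm above the underside, 62 mm from the foot's centre; meets the nose of the end stop when seated.
- clamp (a joint): Clamp angle, rad, about the upright post (diameter 28 mm) at fixture (66, 0) mm. 0 = closed, at its stop, yellow strap pointing to fixture -x over the foot; grows as it swings open to the right (1.57 = pointing to -y; at most 2.1). Stays where left; 1 to 2 N at the knob moves it. Strap 22 wide, 10 thick, reaches 70 mm from the axis; underside 38 mm above the bench, 2 over a seated foot.
- clamp_knob (a point): Centre of the red upright round knob on the strap, 52 mm from the clamp axis: diameter 18 mm, 36 mm tall, from 48 to 84 mm above the bench; this point is 66 mm above the bench. x points from the knob to the clamp axis, z up.
- gear: Loose steel gear with a hub, 74 mm in diameter, 34 mm tall, origin under its centre; leave it alone.
- oiler: Loose yellow oil bottle with a red cap, 52 mm in diameter, 130 mm tall, origin under its centre; leave it alone.
- screwdriver: Loose screwdriver lying on the bench, origin at its middle on the bench; leave it alone.
Not all that is in view belongs to the job. There is more than one size of the part that bears bracket_web; the job needs the middle-sized.

How it is judged:
On the way:
1. the bracket lies flat on the fixture, home against both dowels and the end stop (gaps under 1.5 mm), while the clamp is still open (x of edge_left in the frame of fixture between 0.0205 and 0.0235 m and x of edge_right in the frame of fixture between 0.0205 and 0.0235 m and y of left_end in the frame of fixture between 0.0605 and 0.0635 m and z of bracket_web in the frame of fixture between 0.056 and 0.06 m and angle between bracket_web's own z axis and vertical below 0.03 rad and value of joint clamp above 0.9 rad), for 0.2 s.
At the end, for the whole second after the job is handed in: The bracket lies flat on the fixture plate with its wide-ledge edge within 1.5 mm of both dowels and its left end within 1.5 mm of the end stop, and the clamp is closed over it to within 0.12 rad (x of edge_left in the frame of fixture between 0.0205 and 0.0235 m and x of edge_right in the frame of fixture between 0.0205 and 0.0235 m and y of left_end in the frame of fixture between 0.0605 and 0.0635 m and z of bracket_web in the frame of fixture between 0.056 and 0.06 m and angle between bracket_web's own z axis and vertical below 0.03 rad and value of joint clamp below 0.12 rad); the robot touches nothing.
It fails at once if the gear is moved by more than 30 mm (distance of gear from where it was at the start of the episode above 0.03 m).
It fails at once if the oil bottle is moved by more than 30 mm (distance of oiler from where it was at the start of the episode above 0.03 m).
It fails at once if the screwdriver is moved by more than 30 mm (distance of screwdriver from where it was at the start of the episode above 0.03 m).
It also fails if it takes over 72 s, if anything falls off the work surface, if the arm or the gripper's body presses on something with over 40 N, if the wrist force passes 120 N, or if a joint passes its speed limit or range.

## Working session

There is one attempt and no reset: what is moved stays moved. The work goes in short steps, Python scripts to look and compute and a tool call to move; the robot and the scene stay as the last step left them, time stands still between calls to the robot, and variables do not carry over. Pictures are saved under pics/ and viewed, and the job is handed in when it is done.

Besides the shell and the picture viewer there is one more tool, called after "Call:" as name(argument=value, ...) on one line, values as JSON. carry_out: Moves the arm, as the interface text tells. Its arguments: {"type":"object","properties":{"rows":{"type":"array"},"force":{"type":"number"}},"required":["rows"]}

```bash
ls; mkdir -p pics; python3 - <<'E'
from workcell import telemetry,cams,order
import cv2
for n in ["scene","side","wrist"]:
    im=cams.camera(n); cv2.imwrite(f"pics/{n}0.png",im[:,:,::-1])
    c=cams.calibration(n); print(n,c)
print(telemetry.read_state())
E
```

```text
pics
scene {'camera_matrix': array([[518.33357779,   0.        , 322.24953378],
       [  0.        , 518.33357779, 196.03403058],
       [  0.        ,   0.        ,   1.        ]]), 'world_from_camera': array([[ 0.07306115,  0.83083784, -0.55169788,  1.38313401],
       [ 0.99724727, -0.05384477,  0.05097674, -0.07090036],
       [ 0.01264736, -0.55390362, -0.83248473,  1.43211656],
       [ 0.        ,  0.        ,  0.        ,  1.        ]])}
side {'camera_matrix': array([[490.20832409,   0.        , 322.38916339],
       [  0.        , 490.20832409, 203.03251884],
       [  0.        ,   0.        ,   1.        ]]), 'world_from_camera': array([[-0.94524866, -0.19828179,  0.259209  ,  0.16276738],
       [-0.32630583,  0.58744068, -0.74056596,  0.89905341],
       [-0.00542916, -0.78460039, -0.61997802,  0.80060267],
       [ 0.        ,  0.        ,  0.        ,  1.        ]])}
wrist {'camera_matrix': array([[277.7747253 ,   0.        , 319.83462239],
       [  0.        , 277.7747253 , 200.97509723],
       [  0.        ,   0.        ,   1.        ]]), 'world_from_camera': arra
[... 240 characters left out ...]
}
{'time_s': 0.15, 'joints': array([-1.54530279e+00,  3.81080044e-01,  1.29801064e+00, -3.44017997e-05,
        1.46358690e+00, -2.15307010e-01]), 'dq': array([-4.91683720e-04, -3.51326947e-03, -3.19685749e-03, -5.75881543e-04,
        5.15148385e-04, -9.23916246e-05]), 'joint_torque': array([ 1.73331842e-03, -4.48632431e+01, -2.31342691e+01, -1.75199580e-04,
        3.86711763e-03, -3.31472449e-06]), 'tool_pos': array([ 0.13114393, -0.53392359,  0.23085841]), 'tool_rot': array([-3.14139427e+00,  1.06718134e-03, -1.32999198e+00]), 'contact_force': array([ 0.12632227,  0.161137  , -0.38254524]), 'wrist_torque': array([-0.07250749, -0.00260298, -0.01101808]), 'finger_gap': 0.08540855737068907}
```

View pics/scene0.png

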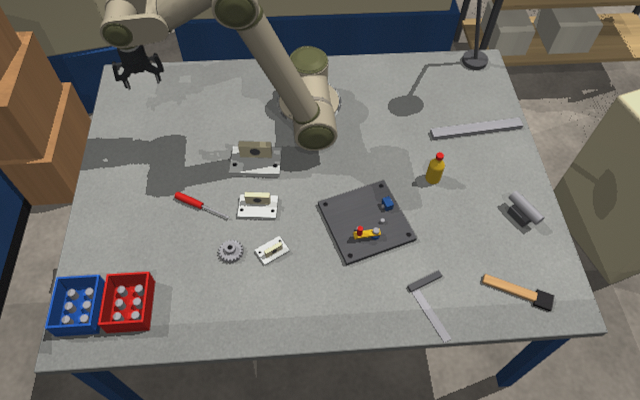

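View pics/side0.png

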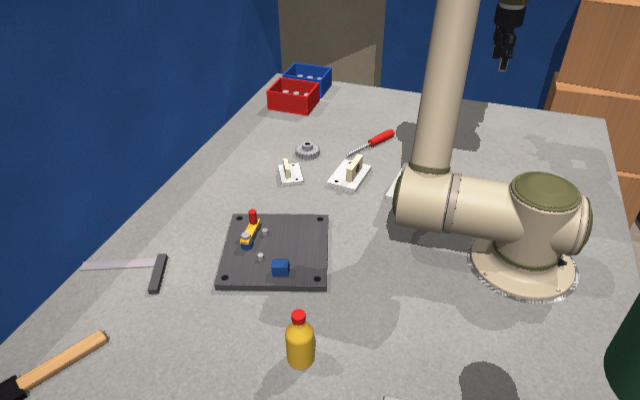

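View pics/wrist0.png

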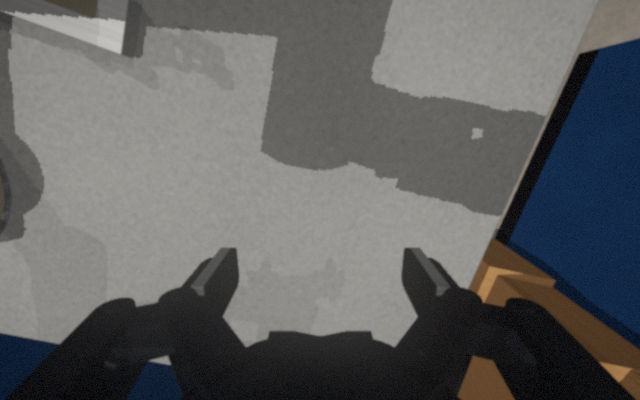

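Three brackets appear in the scene view: large at (255,158), middle at (258,206) and small at (271,249). The middle one looks right, so I'll confirm it in crops and by measuring sizes.

```bash
python3 - <<'E'
import cv2
a=cv2.imread("pics/scene0.png")
cv2.imwrite("pics/c1.png",cv2.resize(a[130:270,210:310],None,fx=5.7,fy=4.28*1.0,interpolation=cv2.INTER_CUBIC)) if 0 else cv2.imwrite("pics/c1.png",cv2.resize(a[135:270,220:320],None,fx=4.4,fy=4.4,interpolation=cv2.INTER_CUBIC))
cv2.imwrite("pics/c2.png",cv2.resize(a[175:270,310:425],None,fx=6,fy=6,interpolation=cv2.INTER_CUBIC))
E
```

```text
(no output)
```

View pics/c1.png

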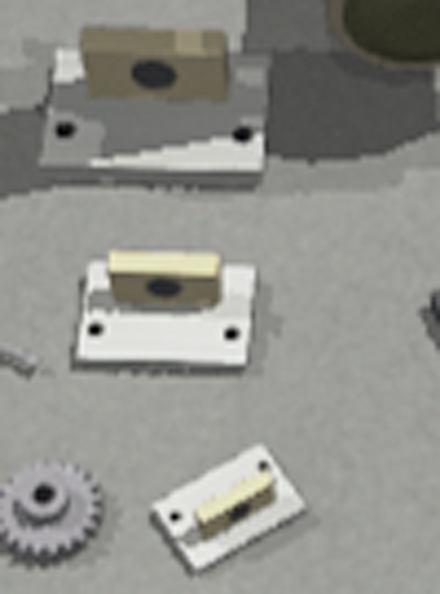

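View pics/c2.png

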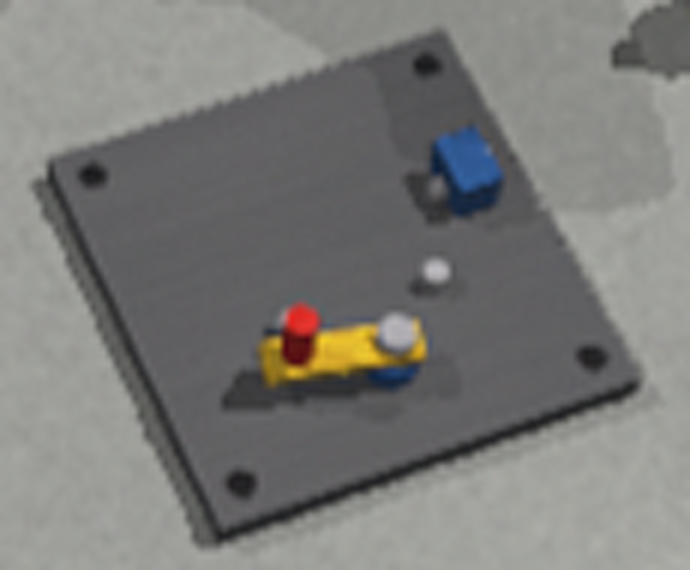

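```bash
cat > h.py <<'E'
import numpy as np, cv2
from scipy.optimize import least_squares
from workcell import telemetry,cams,order
def ray(c,p):
    K=c["camera_matrix"];T=c["world_from_camera"]
    d=T[:3,:3]@np.linalg.solve(K,[p[0],p[1],1]);return T[:3,3],d
def at(c,p,z):
    o,d=ray(c,p);return o+d*(z-o[2])/d[2]
def proj(c,P):
    T=c["world_from_camera"];q=(np.atleast_2d(P)-T[:3,3])@T[:3,:3]
    q=q@c["camera_matrix"].T;return q[:,:2]/q[:,2:]
def tr(p,L):
    L=np.atleast_2d(np.array(L,float));c,s=np.cos(p[2]),np.sin(p[2])
    return np.c_[p[0]+c*L[:,0]-s*L[:,1],p[1]+s*L[:,0]+c*L[:,1],L[:,2]]
def fit(obs,x0):
    # obs list of (calib, local pts, pixels)
    f=lambda p:np.concatenate([(proj(c,tr(p,L))-np.array(px)).ravel() for c,L,px in obs])
    r=least_squares(f,x0);return r.x,r.fun.reshape(-1,2)
def crop(im,x0,y0,x1,y1,f,name):
    cv2.imwrite(name,cv2.resize(im[y0:y1,x0:x1],None,fx=f,fy=f,interpolation=cv2.INTER_CUBIC))
E
python3 - <<'E'
from h import *
np.set_printoptions(precision=4,suppress=True)
c=cams.calibration("scene")
F=np.array([(50,160),(440,30),(640,382),(215,540)])/6+[310,175]
for p in F: print(at(c,p,.02))
a=.12;L=[(-a,-a,.02),(-a,a,.02),(a,a,.02),(a,-a,.02)]
p,r=fit([(c,L,F)],[.5,.1,0]);print("fixture",p,r.round(1).tolist())
q=tr(p,[(.066,0,.05),(.029,.042,.034),(-.02,.083,.05)]);print((proj(c,q)-[310,175])*6)
k=at(c,np.array((302,318))/6+[310,175],.084);print("knob",k, np.linalg.norm(k[:2]-q[0][:2]))
d=k-q[0];d2=np.arctan2(d[1],d[0])-p[2];print("clamp ang",d2-np.pi, d2+np.pi)
B=np.array([(88,264),(256,266),(247,362),(77,360)])/4.4+[220,135]
for x in B: print(at(c,x,.016))
L=[(-.042,-.062,.016),(-.042,.062,.016),(.042,.062,.016),(.042,-.062,.016)]
b,r=fit([(c,L,B)],[.4,-.1,0]);print("bracket",b,r.round(1).tolist())
W=np.array([(108,253),(220,256)])/4.4+[220,135]
print([at(c,x,.06) for x in W], tr(b,[(-.014,0,.038)]))
E
```

```text
[0.4684 0.0013 0.02  ]
[0.3962 0.2243 0.02  ]
[0.6252 0.2971 0.02  ]
[0.7004 0.0682 0.02  ]
fixture [0.5476 0.1477 0.3046] [[-1.2, 0.3], [0.6, 0.2], [0.4, 0.2], [0.3, -0.7]]
[[394.0538 343.2289]
 [434.0028 275.7596]
 [467.6572 162.3064]]
knob [0.6122 0.1174 0.084 ] 0.0500673055513142
clamp ang -4.985913698902154 1.2972716082774327
[ 0.4232 -0.253   0.016 ]
[ 0.433  -0.1283  0.016 ]
[ 0.5163 -0.137   0.016 ]
[ 0.5066 -0.2597  0.016 ]
bracket [ 0.4698 -0.1945 -0.0841] [[0.1, -0.1], [-0.3, 0.0], [0.2, 0.1], [-0.0, -0.0]]
[array([ 0.4443, -0.233 ,  0.06  ]), array([ 0.4522, -0.1523,  0.06  ])] [[ 0.4558 -0.1933  0.038 ]]
```

The middle bracket fits 84 × 124 mm (measured 83.9 × 125), with its wide ledge already towards +x. The large and small brackets don't fit those sizes. The fixture is at (0.548, 0.148) with yaw 0.305, and the clamp is at about 1.3 rad, so it's open. I'll move above the bracket.

Call:
carry_out(rows=[33, 34, -4, 0, 0, 0.125, 85, 33, 34, -4, 0, 0, 0.125, 85, 33, 34, -4, 0, 0, 0.125, 85, 33, 34, -4, 0, 0, 0.125, 85, 33, 34, -4, 0, 0, 0.125, 85, 33, 34, -4, 0, 0, 0.125, 85, 33, 34, -4, 0, 0, 0.125, 85, 33, 34, -4, 0, 0, 0.125, 85, 33, 34, -4, 0, 0, 0.125, 85, 33, 34, -4, 0, 0, 0.125, 85], force=40)

```text
time_s: 1.4
tool_pos: [0.4676, -0.1836, 0.1878]
tool_rot: [-3.14, 0.003, -0.045]
contact_force: [0.3, -0.5, -0.2]
finger_gap: 0.0851
```

```bash
python3 - <<'E'
from h import *
print(telemetry.read_state())
im=cams.camera("wrist"); cv2.imwrite("pics/w1.png",im[:,:,::-1])
E
```

```text
{'time_s': 1.4, 'joints': array([-6.09835627e-01,  3.37597767e-01,  1.49908907e+00, -6.22328396e-04,
        1.30814069e+00, -5.64378191e-01]), 'dq': array([ 0.81086758,  0.26126042, -0.29490198, -0.00099322,  0.03043647,
       -0.21973024]), 'joint_torque': array([ -4.09039468, -43.36107373, -19.69053984,   0.05394249,
         0.08230926,   0.30755379]), 'tool_pos': array([ 0.4676297 , -0.18357185,  0.18782406]), 'tool_rot': array([-3.14036966e+00,  3.05443535e-03, -4.52930110e-02]), 'contact_force': array([ 0.32690046, -0.47228862, -0.18338072]), 'wrist_torque': array([-0.03587833, -0.03015807,  0.01093158]), 'finger_gap': 0.08514380765594104}
```

View pics/w1.png

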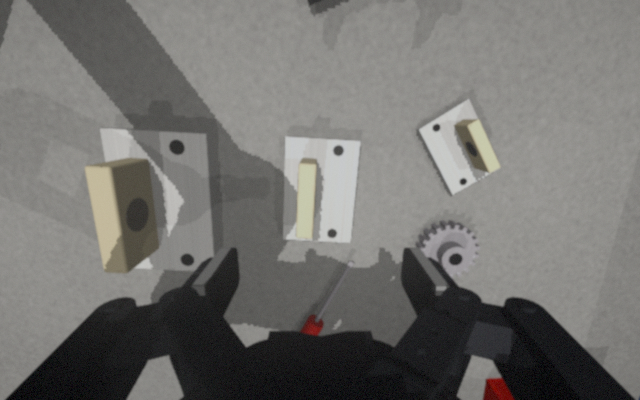

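The middle bracket is centred in the view: foot corners at about (286,137), (360,141), (351,242), (283,240), web top at (307,198). I'll correct the offset and go lower, then check again once settled.

Call:
carry_out(rows=[-6, -5, -14, 0, 0, -0.02, 85, -6, -5, -14, 0, 0, -0.02, 85, 0, 0, -14, 0, 0, 0, 85, 0, 0, -14, 0, 0, 0, 85, 0, 0, -7, 0, 0, 0, 85, 0, 0, 0, 0, 0, 0, 60, 0, 0, 0, 0, 0, 0, 60, 0, 0, 0, 0, 0, 0, 60, 0, 0, 0, 0, 0, 0, 60, 0, 0, 0, 0, 0, 0, 60])

```text
time_s: 2.7
tool_pos: [0.4589, -0.1884, 0.1229]
tool_rot: [-3.138, 0.002, -0.074]
contact_force: [-1.1, -0.2, -0.4]
finger_gap: 0.0599
```

```bash
python3 - <<'E'
from h import *
s=telemetry.read_state();print(s["tool_pos"],s["tool_rot"],s["contact_force"])
c=cams.calibration("wrist")
im=cams.camera("wrist"); cv2.imwrite("pics/w2.png",im[:,:,::-1]); np.save("w2.npy",c["world_from_camera"])
crop(im[:,:,::-1],240,60,420,260,3,"pics/w2c.png")
E
```

```text
[ 0.45890478 -0.18837461  0.12286256] [-3.13845161e+00  1.74762923e-03 -7.37071477e-02] [-1.06945729 -0.23051636 -0.40518915]
```

View pics/w2c.png

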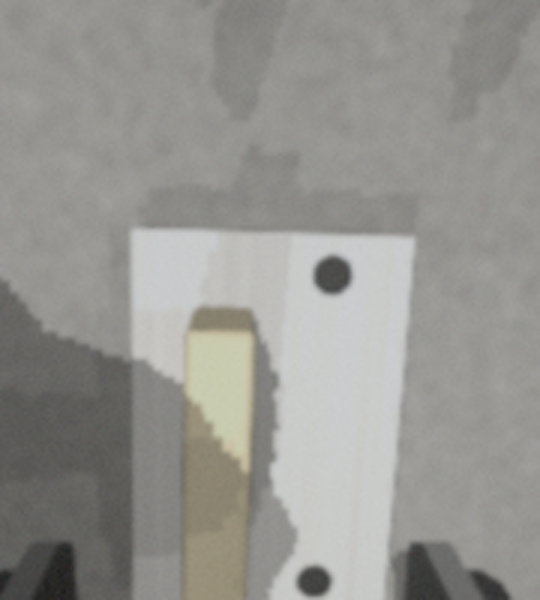

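```bash
python3 - <<'E'
from h import *
np.set_printoptions(precision=4,suppress=True)
c=cams.calibration("wrist"); c["world_from_camera"]=np.load("w2.npy")
o=lambda l:np.array(l)/3+[240,60]
L=[(-.042,.062,.016),(.042,.062,.016),(-.023,.04,.06),(-.005,.04,.06),(-.023,.0-.03,.06)]
px=o([(132,228),(415,237),(187,330),(253,331)])
print([at(c,p,z) for p,z in zip(px,(.016,.016,.06,.06))])
b,r=fit([(c,L[:4],px)],[.47,-.19,-.08]);print(b,r.round(1).tolist(),tr(b,[(-.014,0,.038)]))
E
```

```text
[array([ 0.4309, -0.1275,  0.016 ]), array([ 0.5131, -0.1361,  0.016 ]), array([ 0.4476, -0.1512,  0.06  ]), array([ 0.4639, -0.1527,  0.06  ])]
[ 0.4655 -0.1933 -0.1052] [[-0.8, -0.2], [0.7, -0.1], [-1.0, -0.0], [1.1, 0.4]] [[ 0.4516 -0.1919  0.038 ]]
```

Wrist and scene estimates agree within about 4 mm, and the grip will self-centre along x. I'll descend and grip.

Call:
carry_out(rows=[-3, -2, -15, 0, 0, -0.01, 60, -2, -2, -15, 0, 0, -0.01, 60, 0, 0, -15, 0, 0, 0, 60, 0, 0, -15, 0, 0, 0, 60, 0, 0, -15, 0, 0, 0, 60, 0, 0, -12, 0, 0, 0, 60, 0, 0, -10, 0, 0, 0, 60, 0, 0, -4, 0, 0, 0, 60, 0, 0, 0, 0, 0, 0, 60, 0, 0, 0, 0, 0, 0, 60])

```text
time_s: 4.0
tool_pos: [0.4547, -0.1932, 0.0197]
tool_rot: [-3.14, -0.001, -0.094]
contact_force: [0.0, -0.1, 0.0]
finger_gap: 0.0603
```

```bash
python3 - <<'E'
from h import *
im=cams.camera("wrist"); cv2.imwrite("pics/w3.png",im[:,:,::-1])
E
```

```text
(no output)
```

View pics/w3.png

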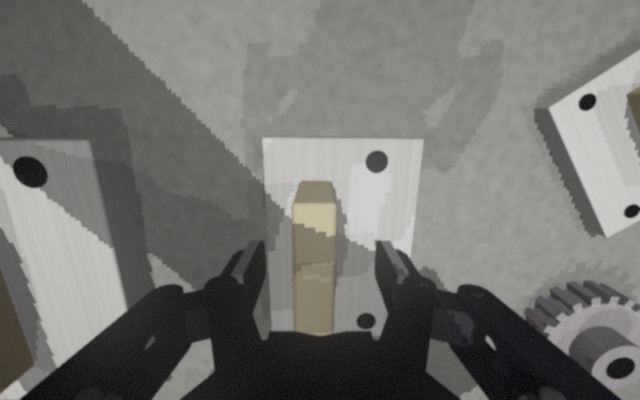

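The fingers straddle the cream web at (315,250), between the pads at (250,280) and (390,270). No contact force. Gripping now.

Call:
carry_out(rows=[0, 0, 0, 0, 0, 0, 10, 0, 0, 0, 0, 0, 0, 5, 0, 0, 0, 0, 0, 0, 5, 0, 0, 0, 0, 0, 0, 5, 0, 0, 0, 0, 0, 0, 5, 0, 0, 0, 0, 0, 0, 5, 0, 0, 0, 0, 0, 0, 5, 0, 0, 0, 0, 0, 0, 5, 0, 0, 0, 0, 0, 0, 5, 0, 0, 0, 0, 0, 0, 5], force=60)

```text
time_s: 5.3
tool_pos: [0.4546, -0.1932, 0.0203]
tool_rot: [-3.141, -0.002, -0.094]
contact_force: [-0.9, 0.1, 0.6]
finger_gap: 0.0175
```

Call:
carry_out(rows=[0, 0, 5, 0, 0, 0, 5, 0, 0, 10, 0, 0, 0, 5, 0, 0, 15, 0, 0, 0, 5, 0, 0, 15, 0, 0, 0, 5, 0, 0, 15, 0, 0, 0, 5, 0, 0, 15, 0, 0, 0, 5, 0, 0, 15, 0, 0, 0, 5, 0, 0, 10, 0, 0, 0, 5, 0, 0, 0, 0, 0, 0, 5, 0, 0, 0, 0, 0, 0, 5])

```text
time_s: 6.55
tool_pos: [0.4526, -0.1913, 0.1245]
tool_rot: [-3.138, 0.002, -0.094]
contact_force: [-0.1, -0.4, -6.9]
finger_gap: 0.0174
```

```bash
python3 - <<'E'
from h import *
np.set_printoptions(precision=4,suppress=True)
s=telemetry.read_state();print(s["tool_pos"],s["tool_rot"],s["contact_force"],s["finger_gap"])
im=cams.camera("side")[:,:,::-1]
crop(im,205,195,345,300,5.5,"pics/s1.png")
im=cams.camera("wrist")[:,:,::-1];cv2.imwrite("pics/w4.png",im)
E
```

```text
[ 0.4526 -0.1913  0.1245] [-3.1377  0.0024 -0.0941] [-0.1371 -0.421  -6.8892] 0.017374093204980366
```

View pics/s1.png

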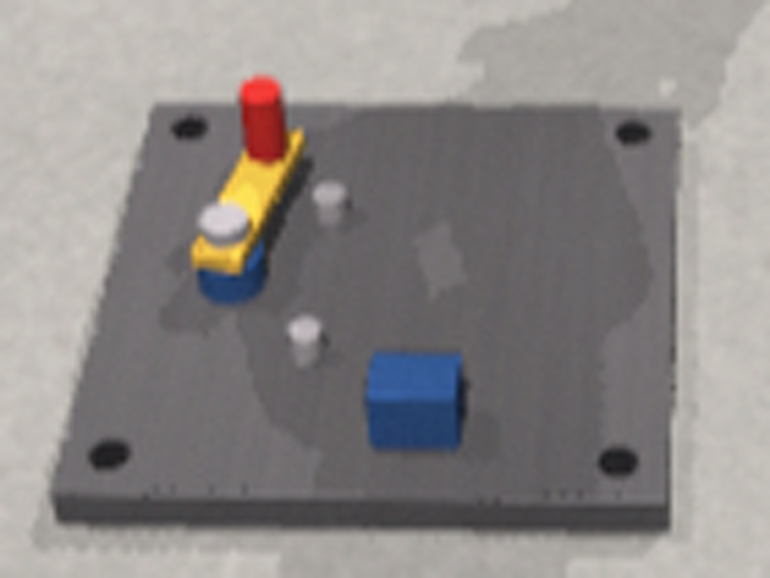

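View pics/w4.png

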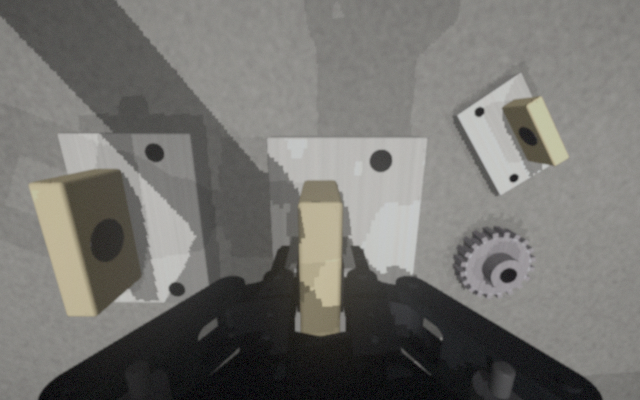

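```bash
python3 - <<'E'
from h import *
np.set_printoptions(precision=4,suppress=True)
c=cams.calibration("scene");d=cams.calibration("side");w=cams.calibration("wrist")
a=.12;L=np.array([(-a,-a,.02),(-a,a,.02),(a,a,.02),(a,-a,.02)])
F=np.array([(50,160),(440,30),(640,382),(215,540)])/6+[310,175]
S=np.array([(683,110),(668,502),(55,495),(155,103)])/5.5+[205,195]
D=[(.029,.042,.034),(.029,-.042,.034)]
SD=np.array([(305,328),(330,190)])/5.5+[205,195]
CD=np.array([(436,270)])/6+[310,175]
for nm,o in dict(scene=[(c,L,F),(c,D[:1],CD)],side=[(d,L,S),(d,D,SD)],both=[(c,L,F),(c,D[:1],CD),(d,L,S),(d,D,SD)]).items():
    p,r=fit(o,[.55,.15,.3]);print(nm,p,r.round(1).tolist())
s=telemetry.read_state();t=s["tool_pos"];z=t[2]-.020
W=[(-.042,.062,z+.016),(.042,.062,z+.016),(-.023,.04,z+.06),(-.005,.04,z+.06)]
px=[(268,138),(427,138),(300,200),(342,201)]
b,r=fit([(w,W,px)],[.47,-.19,-.08]);print("br",b,r.round(1).tolist())
web=tr(b,[(-.014,0,0)])[0];print("tcp-web",t-web)
E
```

```text
scene [0.547  0.148  0.3057] [[-1.2, 0.1], [0.6, 0.0], [0.5, 0.0], [0.4, -0.9], [-0.3, 0.8]]
side [0.5373 0.1546 0.3063] [[-0.3, -0.8], [0.6, 0.4], [-0.9, -0.1], [-0.0, -0.7], [0.4, 0.3], [0.2, 0.4]]
both [0.5404 0.1514 0.3061] [[-0.3, -1.6], [1.3, -1.6], [1.2, -1.9], [1.3, -2.9], [0.5, -1.1], [-1.1, -1.8], [-0.3, -1.0], [-1.5, -1.5], [-0.5, -1.7], [-0.3, -1.0], [-0.4, -0.7]]
br [ 0.4662 -0.191  -0.0983] [[-1.6, -1.6], [2.7, -0.8], [-2.9, 1.5], [2.0, 0.8]]
tcp-web [ 0.0004 -0.0017  0.1245]
```

The two cameras disagree by about 10 mm on the fixture position, but both give yaw 0.306. I trust scene more, because the grasp agreed with it. I'll carry the bracket above the plate and check with the wrist camera.

Call:
carry_out(rows=[3, 30, 0, 0, 0, 0.04, 5, 5, 38, 0, 0, 0, 0.05, 5, 5, 38, 0, 0, 0, 0.05, 5, 5, 38, 0, 0, 0, 0.05, 5, 5, 38, 0, 0, 0, 0.05, 5, 6, 38, 0, 0, 0, 0.05, 5, 6, 38, 0, 0, 0, 0.05, 5, 6, 30, 0, 0, 0, 0.04, 5, 5, 20, 0, 0, 0, 0.02, 5, 0, 0, 0, 0, 0, 0, 5])

```text
time_s: 7.9
tool_pos: [0.4978, 0.1262, 0.12]
tool_rot: [-3.135, 0.009, 0.317]
contact_force: [0.5, -0.6, -5.9]
finger_gap: 0.0176
```

Call:
carry_out(rows=[0, 0, 0, 0, 0, 0, 5, 0, 0, 0, 0, 0, 0, 5, 0, 0, 0, 0, 0, 0, 5, 0, 0, 0, 0, 0, 0, 5, 0, 0, 0, 0, 0, 0, 5, 0, 0, 0, 0, 0, 0, 5, 0, 0, 0, 0, 0, 0, 5, 0, 0, 0, 0, 0, 0, 5, 0, 0, 0, 0, 0, 0, 5, 0, 0, 0, 0, 0, 0, 5])

```text
time_s: 9.15
tool_pos: [0.4975, 0.124, 0.1195]
tool_rot: [-3.135, 0.011, 0.314]
contact_force: [0.4, -0.2, -5.6]
finger_gap: 0.0174
```

```bash
python3 - <<'E'
from h import *
np.set_printoptions(precision=4,suppress=True)
s=telemetry.read_state();print(s["tool_pos"],s["tool_rot"],s["contact_force"],s["finger_gap"],s["time_s"])
np.save("w5.npy",cams.calibration("wrist")["world_from_camera"])
im=cams.camera("wrist")[:,:,::-1];cv2.imwrite("pics/w5.png",im)
im=cams.camera("scene")[:,:,::-1];cv2.imwrite("pics/sc5.png",im);crop(im,290,150,430,270,5.5,"pics/sc5c.png")
E
```

```text
[0.4975 0.124  0.1195] [-3.135   0.0106  0.3142] [ 0.395  -0.1621 -5.59  ] 0.01735947544212922 9.15
```

View pics/w5.png

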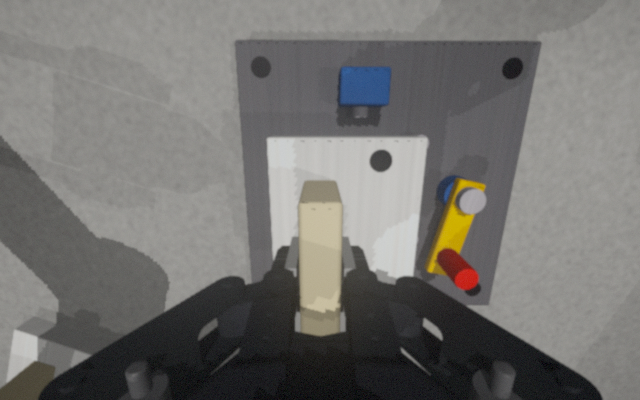

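View pics/sc5c.png

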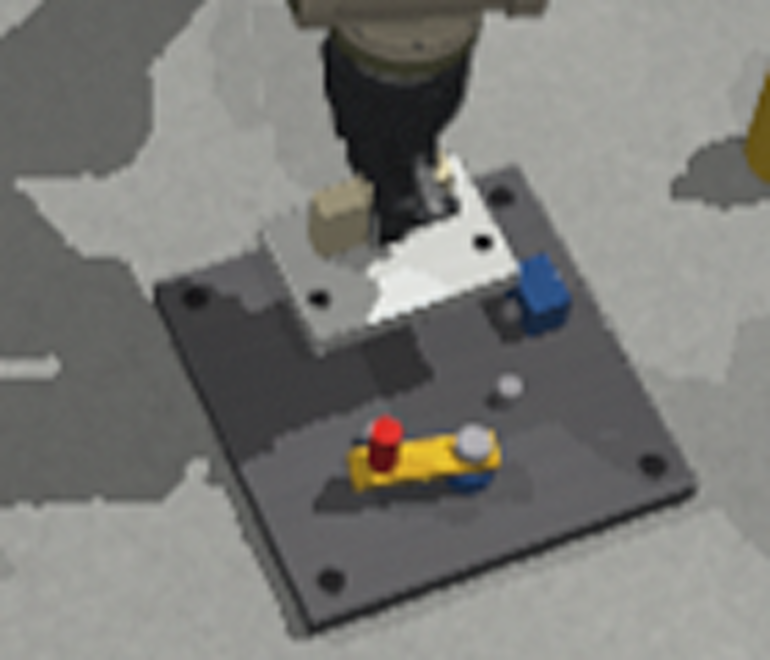

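```bash
python3 - <<'E'
from h import *
from scipy.spatial.transform import Rotation as R
np.set_printoptions(precision=4,suppress=True)
w=cams.calibration("wrist");w["world_from_camera"]=np.load("w5.npy")
a=.12;L=[(-a,a,.02),(a,a,.02),(a,-a,.02)]
px=[(236,42),(540,42),(490,305)]
p,r=fit([(w,L,px)],[.55,.15,.3]);print("fix wrist",p,r.round(1).tolist())
s=telemetry.read_state();t=s["tool_pos"];z=t[2]-.020
W=[(-.042,.062,z+.016),(.042,.062,z+.016),(-.023,.04,z+.06),(-.005,.04,z+.06)]
q=[(268,138),(427,138),(300,203),(343,203)]
b,r=fit([(w,W,q)],[.47,-.19,-.08]);print("br",b,r.round(1).tolist())
T=R.from_euler("xyz",s["tool_rot"]);G=R.from_euler("xyz",[np.pi,0,p[2]])
print((G*T.inv()).as_rotvec(), (R.from_euler("xyz",[np.pi,0,s["tool_rot"][2]])*T.inv()).as_rotvec())
for P in (p,[.547,.148,.306]):
    c_,s_=np.cos(P[2]),np.sin(P[2]);d=b[:2]-P[:2];print("br in fix",c_*d[0]+s_*d[1],-s_*d[0]+c_*d[1])
c=cams.calibration("scene")
for nm,u in (("BL",(155,287)),("TR",(518,165)),("R",(695,492)),("B",(308,632))):
    print(nm,at(c,np.array(u)/5.5+[290,150],.02))
E
```

```text
fix wrist [0.5421 0.1501 0.314 ] [[-2.9, 0.1], [2.7, -0.7], [0.2, 2.2]]
br [0.5108 0.1296 0.3196] [[-1.0, 0.4], [3.2, -0.3], [-2.7, 0.2], [1.0, 0.1]]
[-0.003  -0.0122 -0.0001] [-0.003  -0.0122  0.    ]
br in fix -0.0361372575047011 -0.00983198100280179
br in fix -0.04007889877097711 -0.006603706460091835
BL [0.4704 0.0006 0.02  ]
TR [0.3964 0.2272 0.02  ]
R [0.6279 0.2956 0.02  ]
B [0.7002 0.0687 0.02  ]
```

Wrist view: bracket foot corners at (268,138) and (427,138), end-stop nose at (360,112), clamp strap and knob at right, (440–485,180–285). The bracket is at about fixture (-38,-8) mm, parallel to it. I'll level it and lower it.

Call:
carry_out(rows=[1, -2, -10, -0.003, -0.012, -0.006, 5, 0, -2, -12, 0, 0, 0, 5, 0, 0, -12, 0, 0, 0, 5, 0, 0, -12, 0, 0, 0, 5, 0, 0, -10, 0, 0, 0, 5, 0, 0, -8, 0, 0, 0, 5, 0, 0, -5, 0, 0, 0, 5, 0, 0, -3, 0, 0, 0, 5, 0, 0, 0, 0, 0, 0, 5, 0, 0, 0, 0, 0, 0, 5])

```text
time_s: 10.5
tool_pos: [0.4991, 0.12, 0.0436]
tool_rot: [3.142, -0.001, 0.308]
contact_force: [-0.6, -0.4, -5.0]
finger_gap: 0.0172
```

```bash
cat > st.py <<'E'
from h import *
from scipy.spatial.transform import Rotation as R
np.set_printoptions(precision=4,suppress=True)
s=telemetry.read_state();print(s["tool_pos"],s["tool_rot"],"F",s["contact_force"],"M",s["wrist_torque"],s["finger_gap"],s["time_s"])
T=R.from_euler("xyz",s["tool_rot"]);print("level corr",(R.from_euler("xyz",[np.pi,0,s["tool_rot"][2]])*T.inv()).as_rotvec())
E
python3 st.py
```

```text
[0.4991 0.12   0.0436] [ 3.1415 -0.001   0.3084] F [-0.5573 -0.3503 -5.007 ] M [-0.0295  0.0235  0.0088] 0.01718810608653426 10.5
level corr [-0.0002  0.001   0.    ]
```

Call:
carry_out(rows=[0, 0, -1, 0, 0.001, 0, 5, 0, 0, -1, 0, 0, 0, 5, 0, 0, -1, 0, 0, 0, 5, 0, 0, -0.5, 0, 0, 0, 5, 0, 0, -0.5, 0, 0, 0, 5, 0, 0, -0.5, 0, 0, 0, 5, 0, 0, -0.5, 0, 0, 0, 5, 0, 0, 0, 0, 0, 0, 5, 0, 0, 0, 0, 0, 0, 5, 0, 0, 0, 0, 0, 0, 5])

```text
time_s: 11.75
tool_pos: [0.4995, 0.12, 0.0403]
tool_rot: [3.141, -0.002, 0.308]
contact_force: [-1.3, -0.7, 1.0]
finger_gap: 0.0177
```

```bash
python3 st.py
```

```text
[0.4995 0.12   0.0403] [ 3.1411 -0.0021  0.3084] F [-1.2908 -0.6688  0.9521] M [0.0175 0.4593 0.0045] 0.01774020412288379 11.75
level corr [-0.0002  0.0021  0.    ]
```

Landed: contact force went from -5 to +1 N. Sliding diagonally towards home.

Call:
carry_out(rows=[1.1, 1.1, 0, 0, 0.002, 0, 5, 1.1, 1.1, 0, 0, 0, 0, 5, 1.1, 1.1, 0, 0, 0, 0, 5, 1.1, 1.1, 0, 0, 0, 0, 5, 1.1, 1.1, 0, 0, 0, 0, 5, 1.1, 1.1, 0, 0, 0, 0, 5, 1.1, 1.1, 0, 0, 0, 0, 5, 1.1, 1.1, 0, 0, 0, 0, 5, 1.1, 1.1, 0, 0, 0, 0, 5, 1.1, 1.1, 0, 0, 0, 0, 5])

```text
time_s: 13.0
tool_pos: [0.5113, 0.1312, 0.0403]
tool_rot: [3.141, -0.0, 0.308]
contact_force: [-2.5, -2.6, 0.9]
finger_gap: 0.0169
```

```bash
python3 st.py; python3 - <<'E'
from h import *
im=cams.camera("wrist")[:,:,::-1];cv2.imwrite("pics/w6.png",im);np.save("w6.npy",cams.calibration("wrist")["world_from_camera"])
im=cams.camera("scene")[:,:,::-1];crop(im,290,150,430,270,5.5,"pics/sc6c.png")
E
```

```text
[0.5113 0.1312 0.0403] [ 3.141  -0.      0.3084] F [-2.4583 -2.5996  0.9271] M [-0.1392  0.364   0.0276] 0.01690617039970589 13.0
level corr [0.0006 0.0002 0.    ]
```

View pics/w6.png

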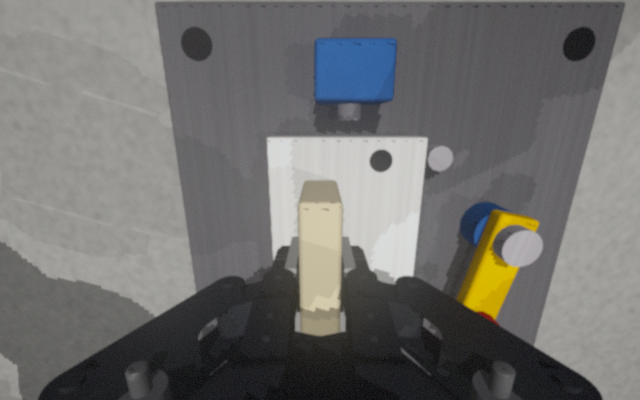

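View pics/sc6c.png

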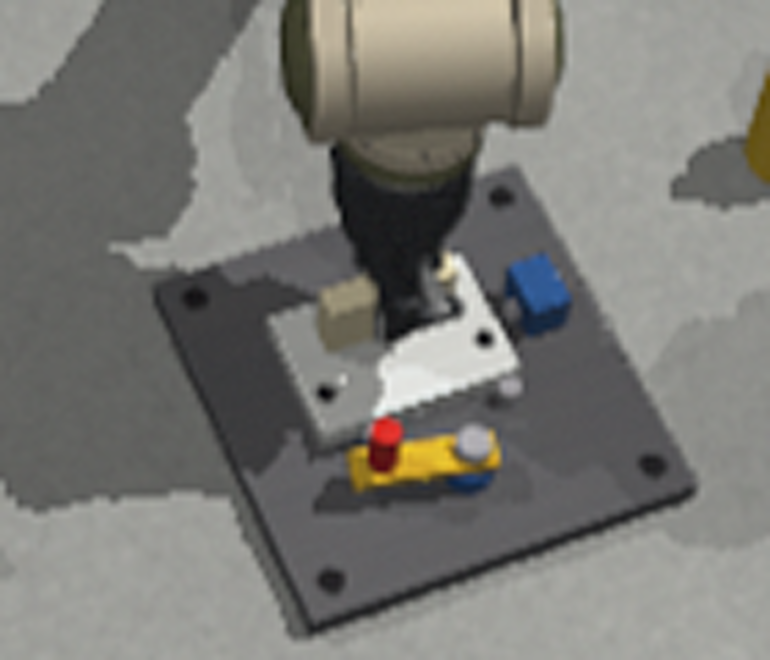

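The wrist view shows the left dowel at (440,158) almost touching the foot edge at x≈427, and the nose tip at (348,120) still 6–9 mm from the foot's end. Continuing gently along fixture +x.

Call:
carry_out(rows=[0.6, 0.2, 0, 0, 0, 0, 5, 0.6, 0.2, 0, 0, 0, 0, 5, 0.6, 0.2, 0, 0, 0, 0, 5, 0.6, 0.2, 0, 0, 0, 0, 5, 0.6, 0.2, 0, 0, 0, 0, 5, 0.6, 0.2, 0, 0, 0, 0, 5, 0.6, 0.2, 0, 0, 0, 0, 5, 0.6, 0.2, 0, 0, 0, 0, 5, 0.6, 0.2, 0, 0, 0, 0, 5, 0.6, 0.2, 0, 0, 0, 0, 5])

```text
time_s: 14.35
tool_pos: [0.5127, 0.132, 0.0408]
tool_rot: [3.141, 0.011, 0.309]
contact_force: [-6.1, -3.2, 4.2]
finger_gap: 0.0174
```

```bash
python3 st.py
```

```text
[0.5127 0.132  0.0408] [3.1415 0.0111 0.3088] F [-6.0631 -3.2466  4.1949] M [-0.3479  0.7088 -0.0364] 0.017369198695994112 14.35
level corr [ 0.0035 -0.0106 -0.    ]
```

X contact made, with force rising to 7 N and the motion stalled. The tool tilted 0.011 rad, so I'll correct that and slide left with slight x pressure.

Call:
carry_out(rows=[-0.3, 0, 0, 0.002, -0.007, 0, 5, 0, 0.5, 0, 0.001, -0.004, 0, 5, 0, 1, 0, 0, -0.001, 0, 5, 0, 1, 0, 0, -0.001, 0, 5, 0, 1, 0, 0, -0.001, 0, 5, 0, 1, 0, 0, -0.001, 0, 5, 0, 1, 0, 0, -0.001, 0, 5, 0, 1, 0, 0, 0, 0, 5, 0, 1, 0, 0, 0, 0, 5, 0, 1, 0, 0, 0, 0, 5])

```text
time_s: 15.6
tool_pos: [0.5118, 0.1345, 0.041]
tool_rot: [3.13, 0.001, 0.308]
contact_force: [-3.7, -6.9, 0.5]
finger_gap: 0.0173
```

```bash
python3 st.py; python3 - <<'E'
from h import *
im=cams.camera("wrist")[:,:,::-1];crop(im,200,0,560,300,2,"pics/w7.png")
E
```

```text
[0.5118 0.1345 0.041 ] [3.1303 0.0009 0.3083] F [-3.744  -6.8619  0.4555] M [-0.9133  0.4665 -0.0184] 0.01729784031068815 15.6
level corr [ 0.011   0.0026 -0.    ]
```

View pics/w7.png

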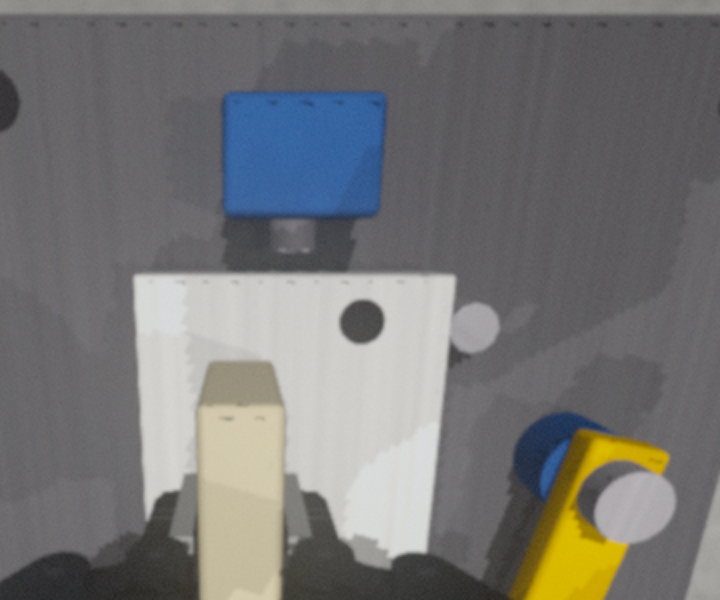

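Foot edge (451,330) meets the left dowel (450–498,328). The nose tip at (292,252) is still ~5 mm from the foot's end (row 272). I'll level and push left with larger steps.

Call:
carry_out(rows=[-0.3, 0, 0, 0.008, 0.002, 0, 5, -0.4, 1, 0, 0.004, 0.001, 0, 5, -0.5, 1.8, 0, 0.001, 0, 0, 5, -0.5, 1.8, 0, 0.001, 0, 0, 5, -0.5, 1.8, 0, 0.001, 0, 0, 5, -0.5, 1.8, 0, 0.001, 0, 0, 5, 0, 0, 0, 0.002, 0, 0, 5, 0, 0, 0, 0, 0, 0, 5, 0, 0, 0, 0, 0, 0, 5, 0, 0, 0, 0, 0, 0, 5])

```text
time_s: 16.9
tool_pos: [0.51, 0.14, 0.0405]
tool_rot: [-3.141, -0.001, 0.31]
contact_force: [-0.3, -4.0, -4.5]
finger_gap: 0.0177
```

```bash
python3 st.py; python3 - <<'E'
from h import *
im=cams.camera("wrist")[:,:,::-1];crop(im,200,0,560,300,2,"pics/w8.png")
E
```

```text
[0.51   0.14   0.0405] [-3.1411 -0.001   0.3097] F [-0.3152 -3.9867 -4.5145] M [-0.5984  0.1698 -0.0274] 0.017737715957988263 16.9
level corr [-0.0008  0.0008 -0.    ]
```

View pics/w8.png

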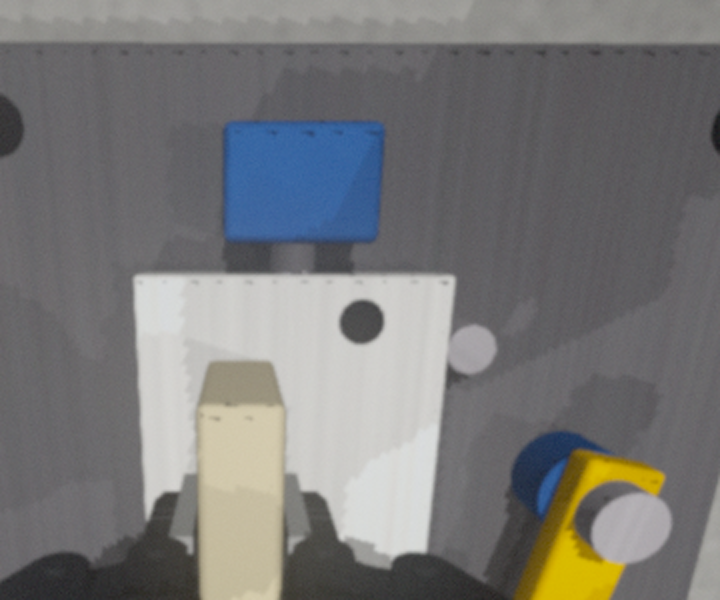

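Nose nearly reached: the foot end now meets it at (292,272). I'll press down slightly and push left to contact, then in x.

Call:
carry_out(rows=[-0.2, 1, -0.4, 0, 0.001, 0, 5, -0.3, 1.5, -0.3, 0, 0, 0, 5, -0.3, 1.5, 0, 0.001, 0, 0, 5, -0.3, 1.5, 0, 0.002, 0, 0, 5, -0.3, 1.5, 0, 0.002, 0, 0, 5, 1, 1.5, 0, 0.002, 0, 0, 5, 1.2, 1, 0, 0.001, -0.001, 0, 5, 1.4, 1, 0, 0.001, -0.002, 0, 5, 1.4, 1, 0, 0, -0.002, 0, 5, 1.4, 1, 0, 0, -0.002, 0, 5])

```text
time_s: 18.2
tool_pos: [0.5102, 0.1402, 0.0414]
tool_rot: [3.13, 0.011, 0.311]
contact_force: [-7.8, -11.2, 2.4]
finger_gap: 0.0173
```

```bash
python3 st.py; python3 - <<'E'
from h import *
im=cams.camera("wrist")[:,:,::-1];crop(im,200,0,560,300,2,"pics/w9.png")
im=cams.camera("scene")[:,:,::-1];crop(im,290,150,430,270,5.5,"pics/sc9c.png")
E
```

```text
[0.5102 0.1402 0.0414] [3.1304 0.011  0.3114] F [ -7.8476 -11.1839   2.4039] M [-1.5883  0.9523 -0.1746] 0.017334966239712958 18.2
level corr [ 0.014  -0.007  -0.0001]
```

View pics/w9.png

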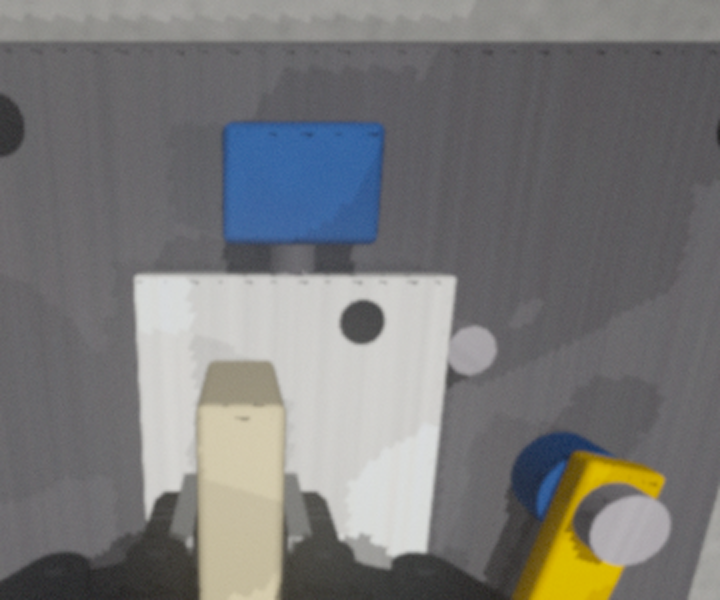

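View pics/sc9c.png

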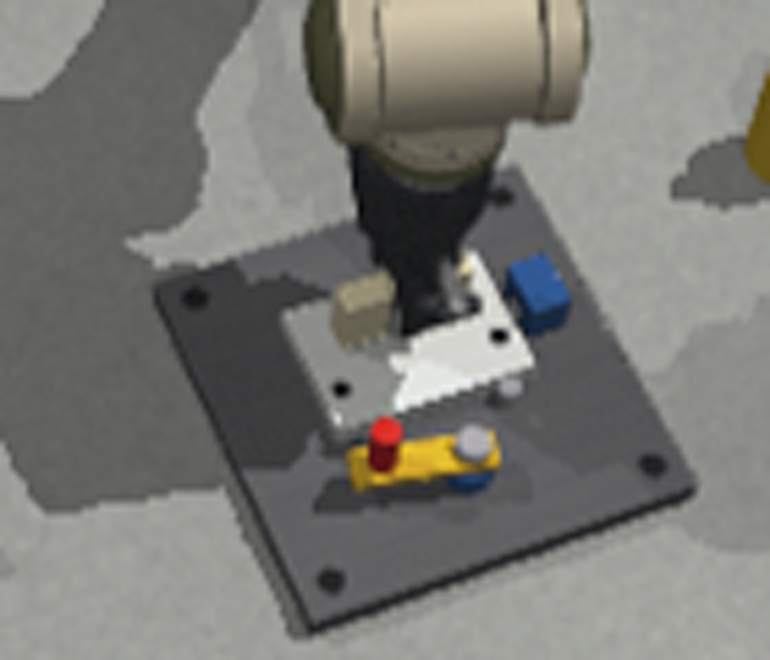

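Both contacts are firm (11 N in y, 8 N in x, no motion). I'll level the tool while keeping a light push, then check yaw.

Call:
carry_out(rows=[0.2, 0.3, -0.3, 0.008, -0.004, 0, 5, 0.3, 0.5, -0.3, 0.005, -0.003, 0, 5, 0.5, 0.7, 0, 0.003, -0.002, 0, 5, 0.7, 0.7, 0, 0.003, -0.002, 0, 5, 0.7, 0.7, 0, 0.003, -0.002, 0, 5, 0.7, 0.7, 0, 0.003, -0.002, 0, 5, 0.7, 0.7, 0, 0.003, -0.002, 0, 5, 0.5, 0.5, 0, 0.003, -0.002, 0, 5, 0.3, 0.3, 0, 0.002, -0.001, 0, 5, 0.2, 0.2, 0, 0.002, 0, 0, 5])

```text
time_s: 19.55
tool_pos: [0.51, 0.1401, 0.0405]
tool_rot: [-3.132, -0.004, 0.312]
contact_force: [-2.0, -4.7, -3.6]
finger_gap: 0.0174
```

```bash
python3 st.py
```

```text
[0.51   0.1401 0.0405] [-3.1318 -0.0038  0.312 ] F [-2.0329 -4.6565 -3.606 ] M [-1.3933  0.381  -0.1115] 0.017445036141829677 19.55
level corr [-0.0105  0.0006 -0.    ]
```

Call:
carry_out(rows=[0, 0, -0.2, -0.008, 0.001, 0, 5, 0, 0.2, -0.2, -0.003, 0, 0, 5, 0.3, 0.3, -0.1, 0, 0, 0, 5, 0.5, 0.5, 0, 0.001, 0, 0, 5, 0.5, 0.5, 0, 0.001, 0, 0, 5, 0.3, 0.3, 0, 0.001, -0.001, 0, 5, 0.2, 0.2, 0, 0, 0, 0, 5, 0, 0, 0, 0, 0, 0, 5, 0, 0, 0, 0, 0, 0, 5, 0, 0, 0, 0, 0, 0, 5])

```text
time_s: 20.8
tool_pos: [0.5101, 0.14, 0.0406]
tool_rot: [3.141, 0.005, 0.31]
contact_force: [-2.2, -5.5, -3.4]
finger_gap: 0.0172
```

```bash
python3 st.py
```

```text
[0.5101 0.14   0.0406] [3.1407 0.0045 0.3103] F [-2.1636 -5.4908 -3.42  ] M [-0.7428  0.1784 -0.0858] 0.017151954064368563 20.8
level corr [ 0.0022 -0.004  -0.    ]
```

Nearly level and still in contact. Releasing.

Call:
carry_out(rows=[0.2, 0.2, -0.2, 0.002, -0.003, 0, 5, 0.2, 0.2, -0.2, 0, 0, 0, 5, 0, 0, 0, 0, 0, 0, 34, 0, 0, 0, 0, 0, 0, 34, 0, 0, 0, 0, 0, 0, 34, 0, 0, 0, 0, 0, 0, 34, 0, 0, 0, 0, 0, 0, 34, 0, 0, 0, 0, 0, 0, 34, 0, 0, 0, 0, 0, 0, 34, 0, 0, 0, 0, 0, 0, 34])

```text
time_s: 22.05
tool_pos: [0.5119, 0.1418, 0.0418]
tool_rot: [-3.141, -0.004, 0.311]
contact_force: [0.6, 0.3, 0.5]
finger_gap: 0.0338
```

```bash
python3 st.py; python3 - <<'E'
from h import *
im=cams.camera("wrist")[:,:,::-1];crop(im,200,0,560,300,2,"pics/w10.png")
im=cams.camera("side")[:,:,::-1];crop(im,205,195,345,300,5.5,"pics/s10.png")
E
```

```text
[0.5119 0.1418 0.0418] [-3.1411 -0.004   0.3105] F [0.6116 0.3304 0.5197] M [ 0.0268  0.004  -0.0063] 0.03379758211645751 22.05
level corr [-0.0017  0.0036 -0.    ]
```

View pics/w10.png

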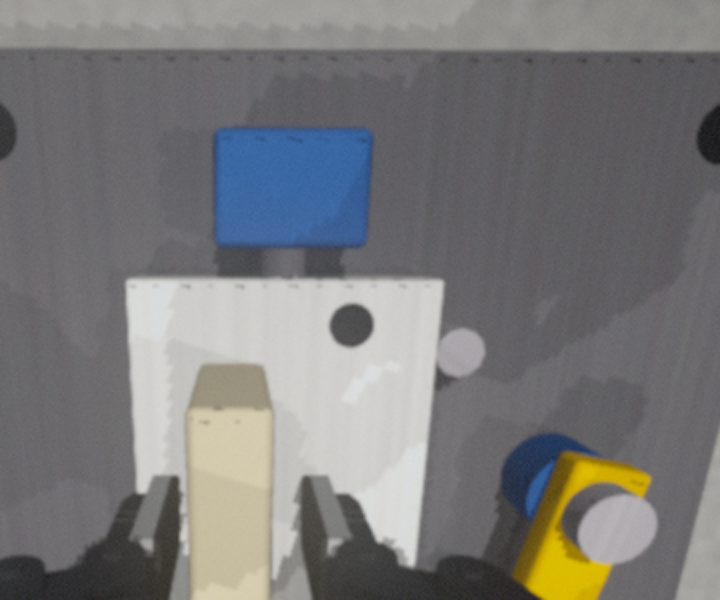

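View pics/s10.png

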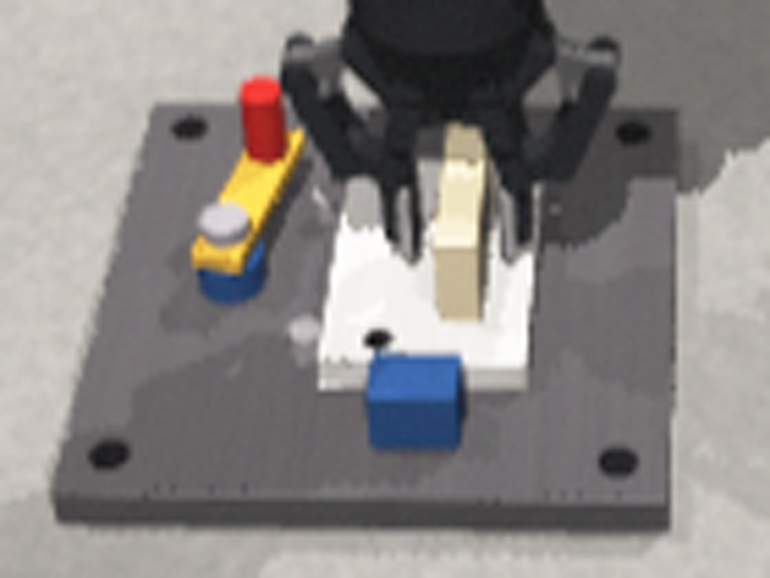

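The bracket is released and looks home: the dowel at (461,352) touches the edge, and the nose meets the foot's end at (284,277). To square it onto both dowels I'll push the web in +x with the rear finger, gently and low down.

Call:
carry_out(rows=[0.6, 0.2, -1, -0.002, 0.003, 0, 34, 0.8, 0.2, -1, 0, 0, 0, 34, 0.8, 0.2, 0, 0, 0, 0, 34, 0.8, 0.2, 0, 0, 0, 0, 34, 0.8, 0.2, 0, 0, 0, 0, 34, 0.6, 0.2, 0, 0, 0, 0, 34, 0.6, 0.2, 0, 0, 0, 0, 34, 0.6, 0.2, 0, 0, 0, 0, 34, 0.5, 0.2, 0, 0, 0, 0, 34, 0.5, 0.2, 0, 0, 0, 0, 34])

```text
time_s: 23.4
tool_pos: [0.5172, 0.1433, 0.0395]
tool_rot: [3.141, 0.004, 0.311]
contact_force: [-4.2, -3.1, 3.5]
finger_gap: 0.034
```

```bash
python3 st.py
```

```text
[0.5172 0.1433 0.0395] [3.141  0.0044 0.3109] F [-4.1647 -3.0982  3.4529] M [-0.4632  0.6425 -0.0369] 0.03397275284053214 23.4
level corr [ 0.0019 -0.004  -0.    ]
```

Pushed with about 5 N against the dowels. Backing off the web, raising, and looking.

Call:
carry_out(rows=[0.4, 0.1, 0, 0.001, -0.002, 0, 34, 0.3, 0.1, 0, 0, 0, 0, 34, -2, -0.6, 0.5, 0, 0, 0, 34, -3, -1, 0.5, 0, 0, 0, 36, -2, -0.6, 2, 0, 0, 0, 40, 0, 0, 10, 0, 0, 0, 45, 0, 0, 20, 0, 0, 0, 45, 0, 0, 25, 0, 0, 0, 45, 0, 0, 30, 0, 0, 0, 45, 0, 0, 30, 0, 0, 0, 45])

```text
time_s: 24.65
tool_pos: [0.5107, 0.1415, 0.1624]
tool_rot: [-3.141, 0.001, 0.311]
contact_force: [0.0, 0.2, 0.4]
finger_gap: 0.045
```

Call:
carry_out(rows=[-5, -15, 10, 0, 0, 0, 30, -5, -15, 10, 0, 0, 0, 10, -5, -15, 10, 0, 0, 0, 0, -5, -15, 10, 0, 0, 0, 0, -5, -15, 10, 0, 0, 0, 0, 0, 0, 0, 0, 0, 0, 0, 0, 0, 0, 0, 0, 0, 0, 0, 0, 0, 0, 0, 0, 0, 0, 0, 0, 0, 0, 0, 0, 0, 0, 0, 0, 0, 0, 0])

```text
time_s: 25.9
tool_pos: [0.4835, 0.0611, 0.2148]
tool_rot: [-3.141, 0.001, 0.31]
contact_force: [0.0, 0.7, -0.3]
finger_gap: -0.0004
```

```bash
python3 st.py; python3 - <<'E'
from h import *
np.save("w11.npy",cams.calibration("wrist")["world_from_camera"])
im=cams.camera("wrist")[:,:,::-1];cv2.imwrite("pics/w11.png",im)
im=cams.camera("side")[:,:,::-1];crop(im,205,195,345,300,5.5,"pics/s11.png")
E
```

```text
[0.4835 0.0611 0.2148] [-3.1407  0.0012  0.3101] F [ 0.0296  0.7001 -0.2998] M [-0.0092 -0.0542 -0.031 ] -0.00038843918465939495 25.9
level corr [-0.0005 -0.0014  0.    ]
```

View pics/w11.png

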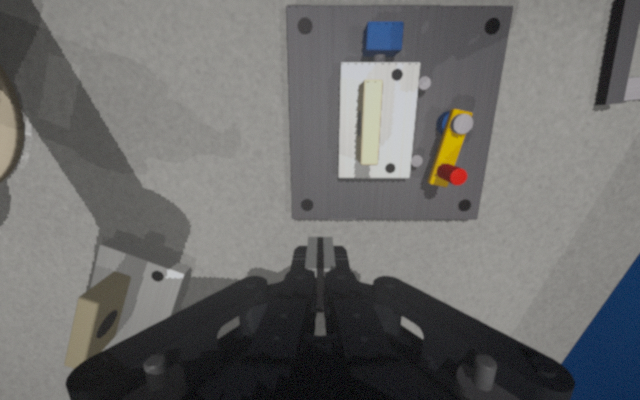

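View pics/s11.png

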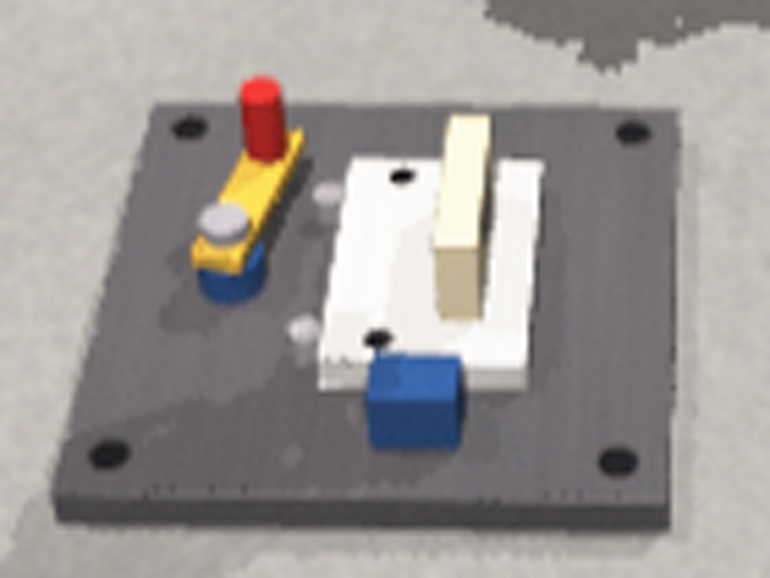

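Both dowels appear flush with the foot edge. I'll check with relative fits in enlarged crops.

```bash
python3 - <<'E'
import cv2
from h import crop
im=cv2.imread("pics/w11.png");crop(im,330,10,480,190,3.3*1,"pics/w11c.png")
im=cv2.imread("pics/w11.png");crop(im,280,0,520,225,2.6,"pics/w11d.png")
E
```

```text
(no output)
```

View pics/w11c.png

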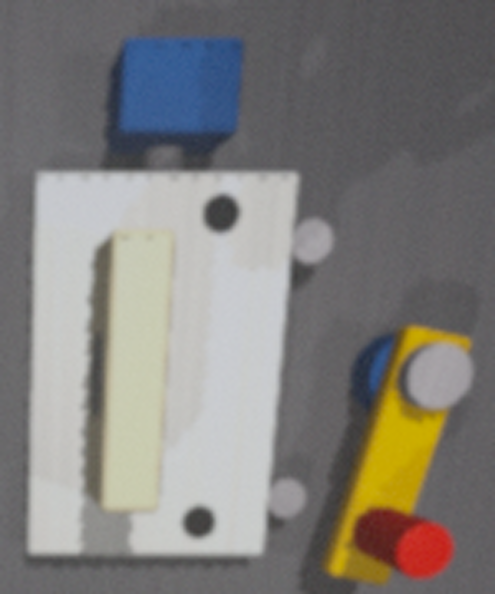

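View pics/w11d.png

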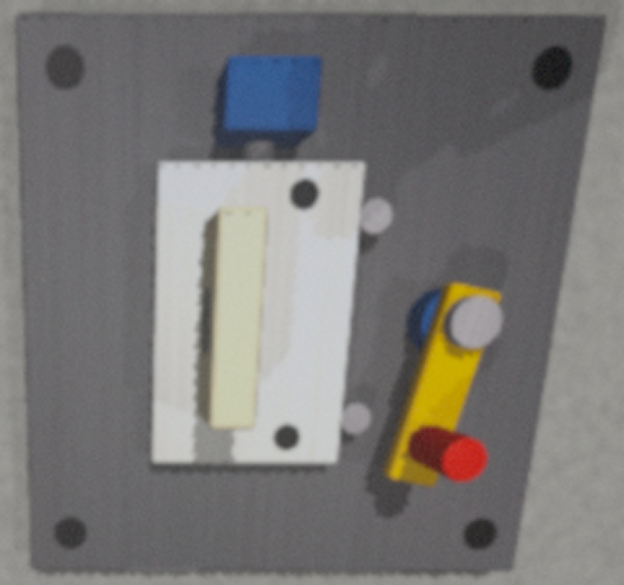

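```bash
python3 - <<'E'
from h import *
np.set_printoptions(precision=4,suppress=True)
w=cams.calibration("wrist");w["world_from_camera"]=np.load("w11.npy")
d=cams.calibration("side")
o=lambda l:np.array(l)/3.3+[330,10]
def rel(p,b):
    c_,s_=np.cos(p[2]),np.sin(p[2]);q=b[:2]-p[:2];return 1e3*np.array([c_*q[0]+s_*q[1],-s_*q[0]+c_*q[1]]),b[2]-p[2]
FL=[(.029,.042,.034),(.029,-.042,.034),(-.038,.096,.05),(-.002,.096,.05),(-.002,.070,.05)]
fp=o([(314,240),(287,497),(124,38),(243,40),(238,132)])
p,r=fit([(w,FL,fp)],[.54,.15,.3]);print("fix",p,r.round(1).tolist())
BL=[(-.042,.062,.036),(.042,.062,.036),(.042,-.062,.036),(-.042,-.062,.036)]
bp=o([(37,172),(299,173),(264,555),(28,553)])
b,r=fit([(w,BL,bp)],[.53,.15,.3]);print("br",b,r.round(1).tolist());print(rel(p,b))
S=np.array([(683,110),(668,502),(55,495),(155,103),(303,327),(329,190)])/5.5+[205,195]
a=.12;L=[(-a,-a,.02),(-a,a,.02),(a,a,.02),(a,-a,.02),(.029,.042,.034),(.029,-.042,.034)]
p2,r=fit([(d,L,S)],[.54,.15,.3])
B=np.array([(526,368),(318,362),(352,158),(543,160)])/5.5+[205,195]
b2,r=fit([(d,[BL[0],BL[1],BL[2],BL[3]],B)],[.53,.15,.3]);print(r.round(1).tolist(),rel(p2,b2))
# knob/clamp
k=at(w,o([(424,550)])[0],.084);po=tr(p,[(.066,0,0)])[0];print("knob",k,po,np.linalg.norm((k-po)[:2]))
v=(k-po);print("clamp",(np.arctan2(v[1],v[0])-p[2]+np.pi)%(2*np.pi))
print("post top px pred",(proj(w,tr(p,[(.066,0,.052)]))-[330,10])*3.3)
E
```

```text
fix [0.5421 0.1514 0.3158] [[-0.4, 0.4], [0.5, 0.5], [-0.6, -0.3], [0.6, -1.1], [0.0, 0.8]]
br [0.5228 0.1456 0.3074] [[-0.2, -0.2], [0.4, -0.2], [-0.1, 0.1], [-0.1, 0.4]]
(array([-20.1728,   0.4829]), np.float64(-0.008445569843276823))
[[0.2, -0.5], [-0.3, 0.1], [-0.1, 0.2], [0.3, 0.3]] (array([-19.7158,   0.4628]), np.float64(-0.0003832923838112956))
knob [0.6091 0.1201 0.084 ] [0.6048 0.1719 0.    ] 0.05200021950760184
clamp 1.3364451316565513
post top px pred [[435.2617 374.7714]]
```

The bracket is home: fixture (-20.2, 0.5) mm by wrist and (-19.7, 0.5) mm by side, parallel, with the clamp at 1.33 rad. The knob is at (0.609, 0.120), exactly 52 mm from the post. I'll go above the knob with the jaws turned along fixture y.

Call:
carry_out(rows=[13, 6, -4, 0, 0, -0.17, 45, 14, 7, -4, 0, 0, -0.175, 45, 14, 7, -4, 0, 0, -0.175, 45, 14, 7, -4, 0, 0, -0.175, 45, 14, 7, -4, 0, 0, -0.175, 45, 14, 7, -4, 0, 0, -0.175, 45, 14, 7, -5, 0, 0, -0.175, 45, 14, 6, -5, 0, 0, -0.175, 45, 10, 4, -5, 0, 0, -0.175, 45, 0, 0, 0, 0, 0, 0, 45])

```text
time_s: 27.25
tool_pos: [0.6082, 0.1217, 0.1736]
tool_rot: [3.141, 0.001, -1.309]
contact_force: [-0.3, -0.5, -0.1]
finger_gap: 0.0448
```

```bash
python3 st.py
```

```text
[0.6082 0.1217 0.1736] [ 3.1406  0.001  -1.309 ] F [-0.2677 -0.5458 -0.0525] M [-0.002  -0.0048 -0.0341] 0.04483913034340192 27.25
level corr [-0.0008 -0.0012 -0.    ]
```

Call:
carry_out(rows=[0, 0, -15, 0, 0, 0.02, 45, 0, 0, -15, 0, 0, 0.02, 45, 0, 0, -15, 0, 0, 0, 45, 0, 0, -12, 0, 0, 0, 45, 0, 0, -8, 0, 0, 0, 45, 0, 0, -3, 0, 0, 0, 45, 0, 0, 0, 0, 0, 0, 45, 0, 0, 0, 0, 0, 0, 45, 0, 0, 0, 0, 0, 0, 45, 0, 0, 0, 0, 0, 0, 45])

```text
time_s: 28.5
tool_pos: [0.6074, 0.1213, 0.1017]
tool_rot: [3.141, 0.001, -1.258]
contact_force: [-0.2, -0.1, -0.2]
finger_gap: 0.045
```

```bash
python3 st.py; python3 - <<'E'
from h import *
np.save("w12.npy",cams.calibration("wrist")["world_from_camera"])
im=cams.camera("wrist")[:,:,::-1];cv2.imwrite("pics/w12.png",im)
im=cams.camera("scene")[:,:,::-1];crop(im,290,150,430,270,5.5,"pics/sc12.png")
E
```

```text
[0.6074 0.1213 0.1017] [ 3.1413  0.0008 -1.2585] F [-0.2402 -0.1398 -0.1585] M [0.0055 0.0699 0.0412] 0.04501511054331043 28.5
level corr [-0.0007 -0.0006 -0.    ]
```

View pics/w12.png

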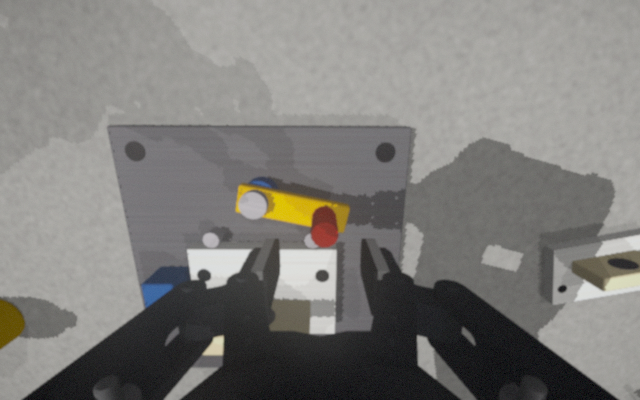

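View pics/sc12.png

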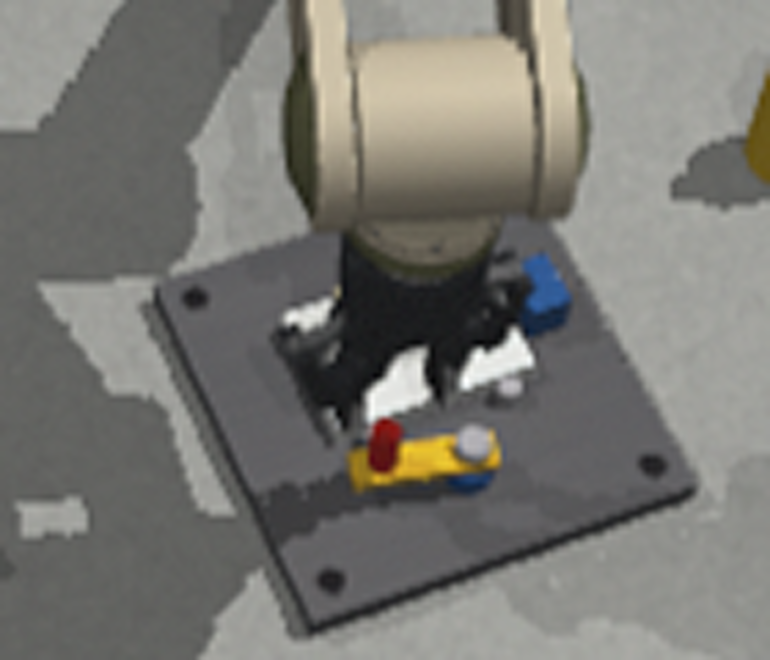

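```bash
python3 - <<'E'
from h import *
w=cams.calibration("wrist");w["world_from_camera"]=np.load("w12.npy")
print(at(w,(324,236),.084)); print(proj(w,[[.6074,.1213,.1017],[.609,.120,.084]]))
E
```

```text
[0.60923054 0.11996759 0.084     ]
[[321.14136201 250.86105929]
 [323.83535788 236.31015649]]
```

The knob top at (324,236) maps to (0.609, 0.120), matching the earlier fix. I'll lower around it and grip lightly.

Call:
carry_out(rows=[1, -0.5, -10, 0, 0, 0, 45, 1, -0.5, -10, 0, 0, 0, 45, 0, 0, -10, 0, 0, 0, 45, 0, 0, -8, 0, 0, 0, 45, 0, 0, -4, 0, 0, 0, 45, 0, 0, 0, 0, 0, 0, 45, 0, 0, 0, 0, 0, 0, 30, 0, 0, 0, 0, 0, 0, 15, 0, 0, 0, 0, 0, 0, 10, 0, 0, 0, 0, 0, 0, 10], force=20)

```text
time_s: 29.85
tool_pos: [0.6096, 0.1191, 0.0563]
tool_rot: [3.14, -0.001, -1.259]
contact_force: [1.1, -0.3, -2.5]
finger_gap: 0.017
```

```bash
python3 st.py
```

```text
[0.6096 0.1191 0.0563] [ 3.1405 -0.0009 -1.2587] F [ 1.0609 -0.3024 -2.4638] M [-0.0599 -0.1324 -0.0406] 0.01697832287115171 29.85
level corr [ 0.0012 -0.0008  0.    ]
```

```bash
python3 - <<'E'
import numpy as np
P=np.array([.605,.1715]);k=np.array([.6096,.1191])
v=k-P;print(np.hypot(*v),(np.arctan2(v[1],v[0])-.308+np.pi)%(2*np.pi))
th=np.linspace(1.35,.6,11);q=P+.052*np.c_[np.cos(np.pi+th+.308),np.sin(np.pi+th+.308)]
print((np.diff(q,axis=0)*1e3).round(1).tolist(),q[-1])
E
```

```text
0.052601520890559826 1.3503581171951708
[[-3.9, -0.2], [-3.9, 0.1], [-3.9, 0.4], [-3.8, 0.7], [-3.8, 1.0], [-3.7, 1.2], [-3.6, 1.5], [-3.5, 1.8], [-3.3, 2.0], [-3.2, 2.3]] [0.57300318 0.13050972]
```

Call:
carry_out(rows=[-3.9, -0.2, 0, 0, 0, 0, 10, -3.9, 0.1, 0, 0, 0, 0, 10, -3.9, 0.4, 0, 0, 0, 0, 10, -3.8, 0.7, 0, 0, 0, 0, 10, -3.8, 1, 0, 0, 0, 0, 10, -3.7, 1.2, 0, 0, 0, 0, 10, -3.6, 1.5, 0, 0, 0, 0, 10, -3.5, 1.8, 0, 0, 0, 0, 10, -3.3, 2, 0, 0, 0, 0, 10, -3.2, 2.3, 0, 0, 0, 0, 10])

```text
time_s: 31.1
tool_pos: [0.5727, 0.1243, 0.0562]
tool_rot: [-3.141, -0.011, -1.262]
contact_force: [1.4, -7.3, -2.7]
finger_gap: 0.0168
```

```bash
python3 st.py; python3 - <<'E'
from h import *
im=cams.camera("scene")[:,:,::-1];crop(im,290,150,430,270,5.5,"pics/sc13.png")
s=telemetry.read_state();P=np.array([.605,.1715]);v=s["tool_pos"][:2]-P;t0=(np.arctan2(v[1],v[0])-.308+np.pi)%(2*np.pi);print(np.hypot(*v),t0)
th=np.linspace(t0,0,11);q=P+.052*np.c_[np.cos(np.pi+th+.308),np.sin(np.pi+th+.308)]
print((np.diff(q,axis=0)*1e3).round(1).tolist(),q[-1])
E
```

```text
[0.5727 0.1243 0.0562] [-3.141  -0.0107 -1.2624] F [ 1.421  -7.2695 -2.7031] M [-0.8361 -0.0337 -0.1852] 0.01680032466832334 31.1
level corr [ 0.01    0.0038 -0.    ]
0.0572984333568027 0.6560745805496193
[[-2.7, 2.0], [-2.6, 2.2], [-2.4, 2.4], [-2.3, 2.5], [-2.1, 2.7], [-1.9, 2.8], [-1.7, 2.9], [-1.6, 3.0], [-1.3, 3.1], [-1.1, 3.2]] [0.55544703 0.15573603]
```

View pics/sc13.png

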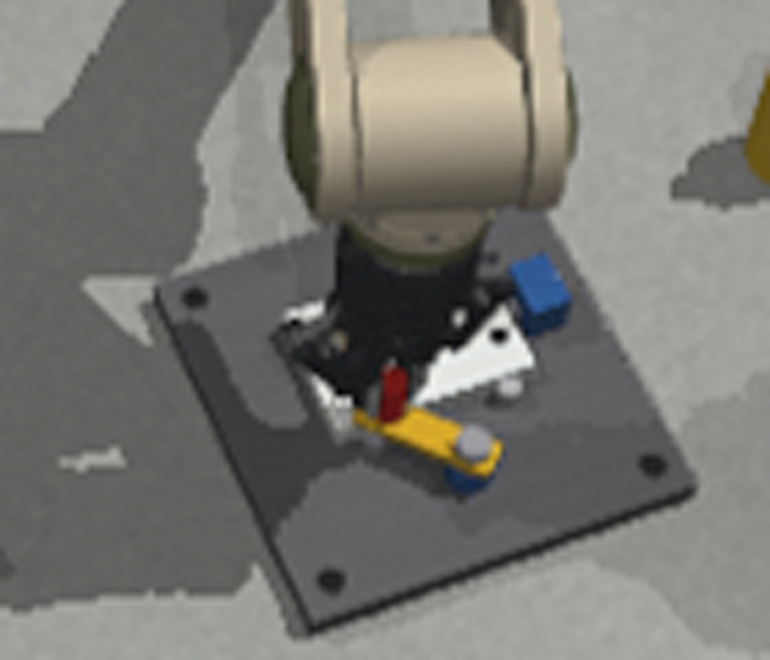

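The clamp is about half closed. The tool lags in fixture y and the knob has slid about 7 mm along the pads, so I'll drive mostly along fixture +y, where the jaw pushes it positively, and level the tool.

Call:
carry_out(rows=[-1, 3.3, 0, 0.007, 0.003, 0, 10, -1, 3.3, 0, 0.004, 0.001, 0, 10, -1, 3.4, 0, 0.001, 0, 0, 10, -1, 3.4, 0, 0.001, 0, 0, 10, -1.5, 3.4, 0, 0.001, 0, 0, 10, -1.8, 3.4, 0, 0.001, 0, 0, 10, -2, 3.4, 0, 0.001, 0, 0, 10, -2, 3.4, 0, 0.001, 0, 0, 10, -2, 3, 0, 0.001, 0, 0, 10, -2, 3, 0, 0.001, 0, 0, 10])

```text
time_s: 32.4
tool_pos: [0.5477, 0.1434, 0.0564]
tool_rot: [3.117, -0.009, -1.267]
contact_force: [2.5, -3.0, -3.7]
finger_gap: 0.0171
```

```bash
cat > k.py <<'E'
from h import *
s=telemetry.read_state();P=np.array([.605,.1715]);v=s["tool_pos"][:2]-P
c,n=np.cos(.308),np.sin(.308);print("tool rel post in fixture axes mm",1e3*(c*v[0]+n*v[1]),1e3*(-n*v[0]+c*v[1]))
E
python3 st.py;python3 k.py; python3 - <<'E'
from h import *
im=cams.camera("scene")[:,:,::-1];crop(im,290,150,430,270,5.5,"pics/sc14.png")
E
```

```text
[0.5477 0.1434 0.0564] [ 3.1169 -0.0086 -1.2671] F [ 2.5086 -3.0069 -3.6512] M [-0.4758 -0.3159 -0.1836] 0.017123493945251082 32.4
level corr [ 0.0156 -0.021   0.0001]
tool rel post in fixture axes mm -63.07746277007062 -9.40654591685661
```

View pics/sc14.png

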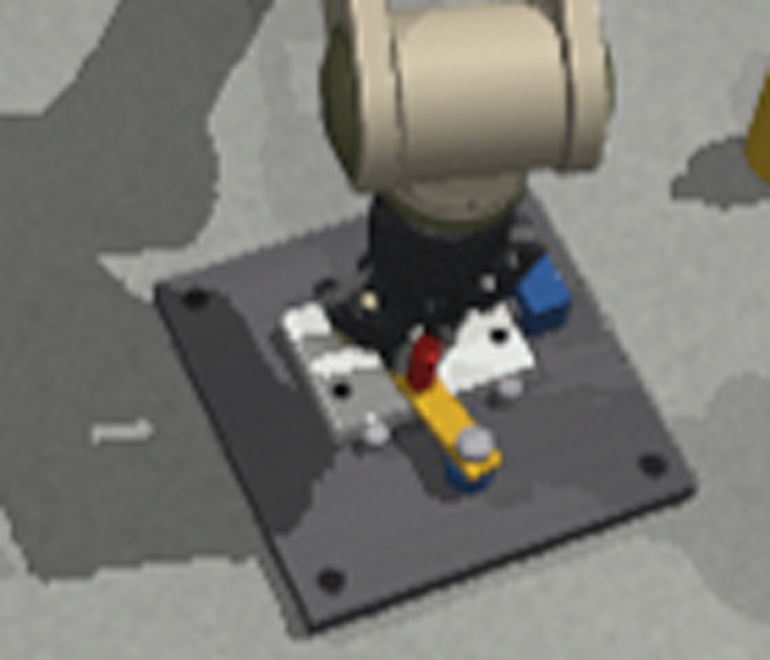

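The clamp is at about 0.18 rad, but the knob now sits at the pad edge. I'll open a little, shift 11 mm in fixture +x, level and push on.

Call:
carry_out(rows=[0, 0, 0, 0, 0, 0, 28, 0, 0, 0, 0, 0, 0, 28, 0, 0, 0, 0.008, -0.01, 0, 28, 2.6, 0.8, 0, 0.006, -0.008, 0, 28, 2.6, 0.8, 0, 0.001, -0.002, 0, 28, 2.6, 0.8, 0, 0, 0, 0, 28, 2.6, 0.8, 0, 0, 0, 0, 28, 0.5, 0, 0, 0, 0, 0, 28, 0, 0, 0, 0, 0, 0, 28, 0, 0, 0, 0, 0, 0, 28])

```text
time_s: 33.7
tool_pos: [0.5591, 0.1485, 0.057]
tool_rot: [-3.14, 0.002, -1.266]
contact_force: [0.2, -0.8, 0.2]
finger_gap: 0.0281
```

```bash
python3 st.py;python3 k.py
```

```text
[0.5591 0.1485 0.057 ] [-3.1402  0.002  -1.2657] F [ 0.1615 -0.7624  0.1556] M [-0.0368 -0.0145  0.03  ] 0.0281180305155517 33.7
level corr [-0.0023  0.0007  0.    ]
tool rel post in fixture axes mm -50.7197161561128 -8.024832224662646
```

Now pushing the knob in fixture +y with the rear finger, jaws loose, to the stop.

Call:
carry_out(rows=[-0.5, 1.5, 0, -0.002, 0, 0, 28, -0.5, 1.5, 0, 0, 0, 0, 28, -0.5, 1.5, 0, 0, 0, 0, 28, -0.5, 1.5, 0, 0, 0, 0, 28, -0.5, 1.5, 0, 0, 0, 0, 28, -0.5, 1.5, 0, 0, 0, 0, 28, -0.5, 1.5, 0, 0.001, 0, 0, 28, -0.5, 1.5, 0, 0.001, 0, 0, 28, -0.5, 1.5, 0, 0.001, 0, 0, 28, -0.5, 1.5, 0, 0.001, 0, 0, 28])

```text
time_s: 34.95
tool_pos: [0.5544, 0.1606, 0.0569]
tool_rot: [-3.141, -0.003, -1.265]
contact_force: [1.5, -11.9, -2.1]
finger_gap: 0.0278
```

```bash
python3 st.py;python3 k.py
```

```text
[0.5544 0.1606 0.0569] [-3.1414 -0.0031 -1.2655] F [  1.51   -11.9233  -2.1114] M [-1.7617 -0.2262  0.002 ] 0.02778526188458682 34.95
level corr [ 0.0029  0.0012 -0.    ]
tool rel post in fixture axes mm -51.55859406270323 4.977831313174304
```

The stop is reached: 12 N, and the tool at +5.0 mm as expected. Backing off the knob, rising and looking.

Call:
carry_out(rows=[0.8, -2.4, 0, 0.002, 0, 0, 32, 0.6, -2, 0, 0, 0, 0, 34, 0, 0, 0, 0, 0, 0, 34, 0, 0, 5, 0, 0, 0, 34, 0, 0, 10, 0, 0, 0, 34, 0, 0, 20, 0, 0, 0, 34, 0, 0, 25, 0, 0, 0, 34, 0, 0, 30, 0, 0, 0, 34, 0, 0, 30, 0, 0, 0, 34, 0, 0, 20, 0, 0, 0, 34])

```text
time_s: 36.2
tool_pos: [0.5551, 0.1575, 0.2044]
tool_rot: [-3.139, 0.001, -1.265]
contact_force: [0.3, -0.1, -1.0]
finger_gap: 0.0338
```

Call:
carry_out(rows=[-15, -10, 5, 0, 0, 0.15, 34, -15, -10, 5, 0, 0, 0.18, 34, -15, -15, 5, 0, 0, 0.18, 34, -15, -20, 5, 0, 0, 0.18, 34, -15, -20, 5, 0, 0, 0.18, 34, -15, -20, 5, 0, 0, 0.18, 34, -10, -15, 0, 0, 0, 0.18, 34, 0, -15, 0, 0, 0, 0.18, 34, 0, 0, 0, 0, 0, 0.18, 34, 0, 0, 0, 0, 0, 0, 34])

```text
time_s: 37.45
tool_pos: [0.451, 0.0301, 0.2454]
tool_rot: [-3.135, -0.01, 0.378]
contact_force: [-0.3, -0.2, -0.2]
finger_gap: 0.0341
```

```bash
python3 st.py; python3 - <<'E'
from h import *
np.save("w15.npy",cams.calibration("wrist")["world_from_camera"])
im=cams.camera("wrist")[:,:,::-1];cv2.imwrite("pics/w15.png",im)
im=cams.camera("side")[:,:,::-1];crop(im,205,195,345,300,5.5,"pics/s15.png")
im=cams.camera("scene")[:,:,::-1];cv2.imwrite("pics/sc15.png",im)
E
```

```text
[0.451  0.0301 0.2454] [-3.1346 -0.0099  0.3778] F [-0.292  -0.1911 -0.203 ] M [ 0.0106 -0.0324  0.0055] 0.03407237269684271 37.45
level corr [-0.0102  0.0066 -0.    ]
```

View pics/w15.png

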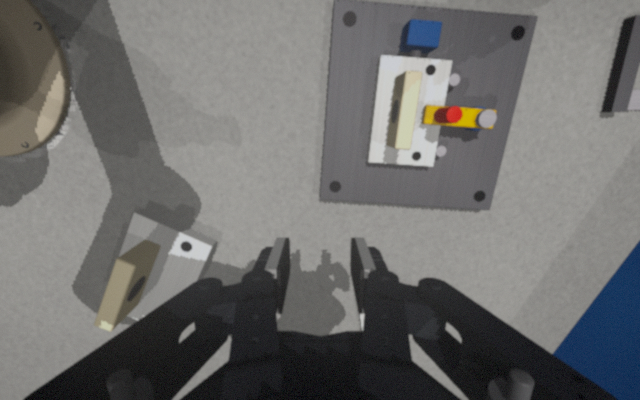

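View pics/s15.png

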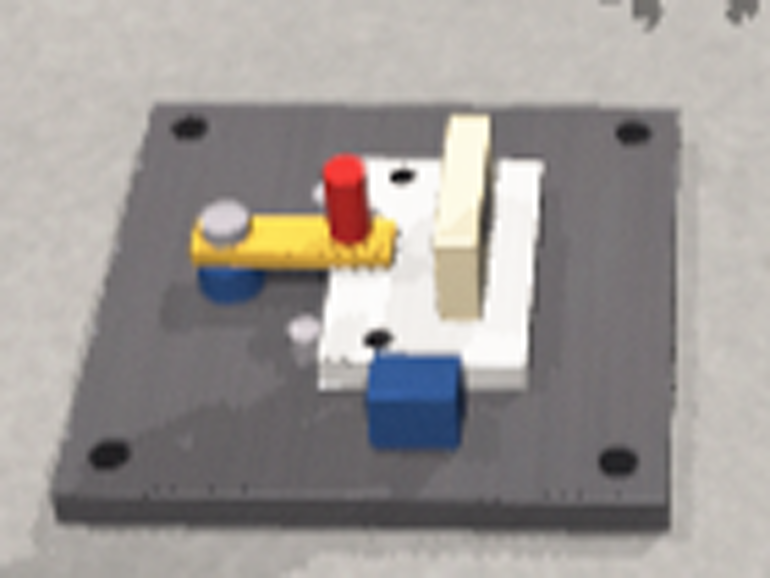

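View pics/sc15.png

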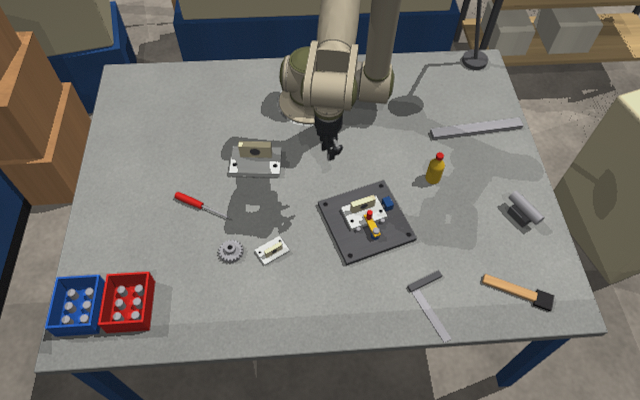

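```bash
python3 - <<'E'
from h import *
d=cams.calibration("side")
p=[.5373,.1546,.3063]  # side-camera fixture fit
k=at(d,np.array((345,167))/5.5+[205,195],.084);q=tr(p,[(.066,0,0)])[0];v=k-q
print(np.hypot(*v[:2]),(np.arctan2(v[1],v[0])-p[2]+np.pi+1)%(2*np.pi)-1)
w=cams.calibration("wrist");w["world_from_camera"]=np.load("w15.npy")
k=at(w,(454,115),.084);q=np.array([.605,.1715,0]);v=k-q
print(np.hypot(*v[:2]),(np.arctan2(v[1],v[0])-.308+np.pi+1)%(2*np.pi)-1)
A=cv2.imread("pics/s11.png").astype(int);B=cv2.imread("pics/s15.png").astype(int)
print(abs(A-B)[340:395,300:360].mean(),abs(A-B)[120:380,440:550].mean())
E
```

```text
0.051221090430892 0.020637357882837826
0.05338007742938765 0.0031749727171153097
1.412929292929293 1.8476456876456877
```

The clamp is closed (0.02 and 0.003 rad by two cameras) and the bracket hasn't moved in the side view. The arm is clear, so I'm handing in.

```bash
python3 -c "
from workcell import order;print(order.job_done())"
```

```text
the job is handed in; nothing more can be done
None
```

I seated the middle-sized bracket home on the fixture, swung the clamp closed over its foot, and handed the job in at about 37.6 s. `job_done` returned no verdict.

- **Bracket:** I laid it flat, slid it against both dowels and the end stop, released it, and squared it with a light push of about 5 N. With the clamp still open (about 1.33 rad), its foot centre measured fixture (-20.2, 0.5) mm by the wrist camera and (-19.7, 0.5) mm by the side camera. The target was (-20, 0).
- **Clamp:** I swung it by the knob and pushed it to its stop at about 12 N. It then measured 0.02 rad (side) and 0.003 rad (wrist). The bracket looked unmoved between the side pictures before and after.
- **Other objects:** The gear, oil bottle and screwdriver look untouched in the last scene picture. The arm stands clear of everything.

**Checks that disagreed:**
- The scene and side cameras differed by about 10 mm on the absolute fixture position. I therefore relied on contact forces and on fits within a single image.
- The wrist fit showed the bracket turned 0.008 rad relative to the fixture; the side fit showed 0.000.
- The knob slid along the pads partway through the swing, so I took it again nearer the middle of the pads and finished by pushing.

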